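# Clear the probing bench: tweezers and headset onto the tool rail, empty holder home

## Robot

A 6-joint arm with a two-finger parallel gripper is mounted at the origin on the work surface. World frame = base frame: x ahead of the robot, y to its left, z up, the work surface at z = 0. Lengths are in mm, angles in rad, forces in N, time in s.
With the tool pointing down it reaches from about 350 to 775 mm from the base axis. Payload 7.3 kg.
Tool frame: the origin (TCP) lies between the finger pads; the fingertips stand 22 mm ahead of it and the grasp point (between the pads) lies 3 mm ahead of it (nose_length is the distance from the TCP to the fingertips, in mm); z points along the fingers, y is the direction in which the jaws open and shut (so a half turn about z gives the same grasp; the last joint's range is limited). The gripper opens to 92 mm and grips with 3 to 60 N. Pads are 19 mm wide; open, the fingers measure 130 mm over their backs; the gripper's body (75 mm by 190 mm) begins 47 mm behind the grasp point.
Start: joints at [1.135, 0.342, 1.524, -0, 1.275, -0.146], TCP at [150.008, 503.13, 248.741] pointing down, gripper open.
Joint ranges: [-2.53, 2.53], [-0.77, 2.02], [0.04, 2.7], [-1, 4.14], [0.28, 2.66], [-3.11, 3.11]. Speed limits (rad/s): [2.57, 2.57, 3.14, 3.14, 3.14, 3.14].

## Interface

Orientations are given as [roll, pitch, yaw] about the fixed x, y, z axes, in that order (R = Rz(yaw) Ry(pitch) Rx(roll)).
In Python, from plant import get_obs, capture, close_job, nose_length gives the robot as it stands.
- The arm moves only by the tool step_arm, never from a script. Its argument "increments" is text: rows parted by semicolons, each of 7 numbers parted by spaces: the turn, a rotation vector about the tool's x, y, z in rad, then the shift along the tool's x, y, z in mm, then the opening, from -1 (shut) to 1 (fully open). A call has 1 to 20 rows; each row is the pose to reach, as a shift and turn from the pose commanded when the call began, along the tool's axes at that moment; what a row does not reach only later rows make up. A row lasts 1/8 s, in which the tool goes at most 62.5 mm and 10.7 degrees, less where a joint would pass 70% of its speed; a pose out of reach is approached as far as the arm can. A call with a gripper value outside its range is refused whole. The fingers move at their own pace and stop on an object; the grip force is fixed at half the most. Time passes only in rows, so rows that repeat a pose let the fingers close. It gives the time, the measured TCP pose, the force and the opening at its end, in the units of the state.
- get_obs(): the state, without advancing time (a new reading comes with each control period).
- capture(name): name is "scene" or "top" or "wrist"; returns a dict with "frame" (400x640x3 uint8, red, green, blue), "K" (3x3 intrinsics, pixels), "extrinsics" (4x4, takes a point from world to camera coordinates); the wrist camera has in their place "tool_from_camera" (4x4, takes a point from camera to tool coordinates, whose origin is the TCP and whose axes are the flange's). Camera axes: x right, y down, z forward; pixel columns grow to the right and rows downward; lengths in mm; the calibration is good to about 2 mm. The wrist camera is an equidistant fisheye: a pixel r from the principal point sees the ray r / f radians off the axis. A picture is of the moment at which its call begins: read the wrist's pose just before it. There is no depth.
- close_job(): hands the job in, once; it reports no verdict.
The state is a dict: "time": time; "joint_positions": joint angles; "dq": joint speeds; "tau": joint torques, N m; "tool_pos": TCP position; "tcp_rot": TCP orientation; "contact_force": force on the tool from outside, world axes, zero at the start; "moment": the same for the moment, N m; "grip_width": finger opening in mm.
Only numpy, scipy, OpenCV 4.12 (cv2) and the standard library are available. Lean on these libraries where they do the work, as an engineer would, in place of code of your own. Each camera call takes 0.05 s, during which the arm holds its last target.

## Task

Clear the test bench: pull every pair of test tweezers up out of the upright black holder and hang it astride the tool rail, its legs on either side of the bar, and take the headset out of the shallow tray and hang it over the same rail by its headband, all side by side and let go. When the holder is empty and everything hangs on the rail, stand the holder upright inside the tray, lined up with it, and leave the mouse and the bottle where they are.

Things in the scene. Friction and masses are not known exactly. Their poses are not given: they have to be found in the camera images.
- rail_mid (a point): Tool rail: fixed steel bar 10 in diameter, 400 long, on a post at each end. This point is on the bar's axis at mid length, about 150 above the bench; y runs along the bar, x level across it, z up. Keep 20 from the posts at its ends
- tweezer1: Test tweezers, one of up to four alike (None if absent): rigid white plastic and steel, 130 long, 70 g, standing tips down in a cell of the holder. Origin midway between the tips, z from tips to head, x across the legs. Head: block 34 (x) by 14 (y), z 95 to 130. Two straight parallel legs, 5 thick, 24 gap between them, open at the tips. Unchanged by a half turn about z
- tweezer2: Test tweezers, one of up to four alike (None if absent): rigid white plastic and steel, 130 long, 70 g, standing tips down in a cell of the holder. Origin midway between the tips, z from tips to head, x across the legs. Head: block 34 (x) by 14 (y), z 95 to 130. Two straight parallel legs, 5 thick, 24 gap between them, open at the tips. Unchanged by a half turn about z
- tweezer3: Test tweezers, one of up to four alike (None if absent): rigid white plastic and steel, 130 long, 70 g, standing tips down in a cell of the holder. Origin midway between the tips, z from tips to head, x across the legs. Head: block 34 (x) by 14 (y), z 95 to 130. Two straight parallel legs, 5 thick, 24 gap between them, open at the tips. Unchanged by a half turn about z
- tweezer4: Test tweezers, one of up to four alike (None if absent): rigid white plastic and steel, 130 long, 70 g, standing tips down in a cell of the holder. Origin midway between the tips, z from tips to head, x across the legs. Head: block 34 (x) by 14 (y), z 95 to 130. Two straight parallel legs, 5 thick, 24 gap between them, open at the tips. Unchanged by a half turn about z
- tweezer1_crotch (a point): Point in tweezer1 midway between the legs on the underside of the head, 95 above the tips: it comes to rest on the top of the bar
- tweezer2_crotch (a point): Point in tweezer2 midway between the legs on the underside of the head, 95 above the tips: it comes to rest on the top of the bar
- tweezer3_crotch (a point): Point in tweezer3 midway between the legs on the underside of the head, 95 above the tips: it comes to rest on the top of the bar
- tweezer4_crotch (a point): Point in tweezer4 midway between the legs on the underside of the head, 95 above the tips: it comes to rest on the top of the bar
- headset: Grey and black rigid headset, 180 g, standing on its ear cups in the tray. Origin midway between the cup undersides, z up, x from cup to cup. 145 (x) by 50 (y) by 156 high. Band 22 wide (y); underside level at z 121 for x -30 to 30, then sloping down to sides at x +-66. Grip pad on top of the band's middle, 44 (x) by 22 (y), z 126 to 156.
- headset_crown (a point): Point on the underside of the headset's band, at its middle, z 121 in the headset: it comes to rest on the top of the bar
- holder: Loose upright black plastic holder, open on top, 56 (x) by 137 (y) by 80 high, walls and floor 5 thick, 600 g empty. Four cells in a row along y, 33 apart, centred at y -49.5, -16.5, 16.5, 49.5, each 46 (x) by 28 (y). Origin at the centre of its underside, z up
- tray: Fixed shallow aluminium tray, 90 (x) by 180 (y), floor 4 thick, rim 10 above the bench and 4 thick, so 82 by 172 inside. Origin at the centre of its underside, y along its length. The headset stands in it at the start; it is the holder's home
- mouse: White computer mouse, 105 by 58 by 31 high, on the bench between holder and tray; leave it alone. Origin under its centre
- bottle: White bottle, 56 in diameter, 120 high, beside the right end of the rail; leave it alone. Origin under its centre

How it is judged (in metres and radians):
On the way, in this order (a step that is already met when the one before it is completed fails the run):
1. all the tweezers and the headset hang on the rail, let go (x of tweezer1_crotch in the frame of rail_mid between -0.016 and 0.016 m and y of tweezer1_crotch in the frame of rail_mid between -0.185 and 0.185 m and z of tweezer1_crotch in the frame of rail_mid between -0.002 and 0.016 m and angle between each of tweezer1, tweezer2, tweezer3, tweezer4, headset's own z axis and vertical below 0.45 rad and contact force between each of tweezer1, tweezer2, tweezer3, tweezer4, headset and the fingers below 0.1 N and linear speed of each of tweezer1, tweezer2, tweezer3, tweezer4, headset below 0.12 m/s and x of tweezer2_crotch in the frame of rail_mid between -0.016 and 0.016 m and y of tweezer2_crotch in the frame of rail_mid between -0.185 and 0.185 m and z of tweezer2_crotch in the frame of rail_mid between -0.002 and 0.016 m and x of tweezer3_crotch in the frame of rail_mid between -0.016 and 0.016 m and y of tweezer3_crotch in the frame of rail_mid between -0.185 and 0.185 m and z of tweezer3_crotch in the frame of rail_mid between -0.002 and 0.016 m and x of tweezer4_crotch in the frame of rail_mid between -0.016 and 0.016 m and y of tweezer4_crotch in the frame of rail_mid between -0.185 and 0.185 m and z of tweezer4_crotch in the frame of rail_mid between -0.002 and 0.016 m and x of headset_crown in the frame of rail_mid between -0.016 and 0.016 m and y of headset_crown in the frame of rail_mid between -0.185 and 0.185 m and z of headset_crown in the frame of rail_mid between -0.002 and 0.016 m), for 0.2 s.
2. the empty holder stands in the tray (horizontal distance between holder and tray below 0.02 m and angle between the y axis of holder and the y axis of tray, either way round below 0.2 rad and angle between holder's own z axis and vertical below 0.06 rad and z of holder in the frame of tray below 0.009 m and contact force between holder and the fingers below 0.1 N and linear speed of holder below 0.03 m/s), for 0.2 s.
At the end, for the whole second after the job is handed in: Tweezers and headset hang on the rail: crotch or crown within 16 mm of the bar's axis sideways and at most 16 mm above it, within 185 mm of mid rail, lean under 0.45 rad; holder upright on the tray floor within 20 mm of its centre and 0.2 rad; all let go and at rest (all of step 1 and all of step 2); the robot touches nothing.
It fails at once if the mouse was moved more than 30 mm (distance of mouse from where it was at the start of the episode above 0.03 m).
It fails at once if the bottle was moved more than 30 mm (distance of bottle from where it was at the start of the episode above 0.03 m).
Of tweezer1, tweezer2, tweezer3, tweezer4 only 2 to 4 are there at a start; the rules pass over those that are not, and their reading is None.
At some moment in a run one of holder, headset may be knocked a few centimetres aside while the robot is not near it.
Once in a run the grip may slacken for a moment while it holds something.
It also fails if it takes over 210 s, if anything falls off the work surface, if the arm or the gripper's body presses on something with over 40 N, if the wrist force passes 120 N, or if a joint passes its speed limit or range.

## Working session

There is one attempt and no reset: what is moved stays moved. The work goes in short steps, Python scripts to look and compute and a tool call to move; the robot and the scene stay as the last step left them, time stands still between calls to the robot, and variables do not carry over. Pictures are saved under pics/ and viewed, and the job is handed in when it is done.

Besides the shell and the picture viewer there is one more tool, called after "Emit:" as a command line: name --argument value ..., lists and objects as JSON in quotes. step_arm: Moves the arm, as the interface text tells. Its arguments: {"type":"object","properties":{"increments":{"type":"string"}},"required":["increments"]}

```bash
ls; mkdir -p pics
cat > h.py <<'E'
import numpy as np, cv2
from plant import get_obs, capture, close_job, nose_length
def snap(name,fn):
    c=capture(name); cv2.imwrite('pics/'+fn,c['frame'][:,:,::-1]); return c
E
python3 - <<'E'
from h import *
for n in ['scene','top','wrist']:
    c=snap(n,n+'0.png'); print(n,c['K'],c.get('extrinsics'),c.get('tool_from_camera'))
print(get_obs(),nose_length)
E
```

```text
pics
scene [[361.69607877   0.         319.14125914]
 [  0.         361.69607877 201.96472292]
 [  0.           0.           1.        ]] [[ 7.55248416e-01  6.55366316e-01  9.73762526e-03 -3.85834983e+02]
 [ 3.57927744e-01 -3.99941400e-01 -8.43762174e-01 -8.68303266e+01]
 [-5.49078829e-01  6.40735412e-01 -5.36628896e-01  1.11681574e+03]
 [ 0.00000000e+00  0.00000000e+00  0.00000000e+00  1.00000000e+00]] None
top [[457.13325133   0.         312.96966505]
 [  0.         457.13325133 201.36338946]
 [  0.           0.           1.        ]] [[-1.85840025e-02 -9.99827059e-01  6.98202776e-04 -2.59943506e+00]
 [-9.76412910e-01  1.79985472e-02 -2.15160128e-01  5.62444294e+02]
 [ 2.15110351e-01 -4.68027056e-03 -9.76578533e-01  1.10909455e+03]
 [ 0.00000000e+00  0.00000000e+00  0.00000000e+00  1.00000000e+00]] None
wrist [[309.70691629   0.         318.05657665]
 [  0.         309.70691629 202.18833167]
 [  0.           0.           1.        ]] None [[ 1.13293447e-03 -9.68570165e-01 -2.48737919e-01  6.54497807e+01]
 [ 9.99999164e-01  9.42365140e-04  8.85215928e-04  6.72999068e-01]
 [-6.22991794e-04 -2.48738714e-01  9.68570423e-01 -1.35913433e+02]
 [ 0.00000000e+00  0.00000000e+00  0.00000000e+00  1.00000000e+00]]
{'time': 0.15, 'joint_positions': array([ 1.13499494e+00,  3.42574922e-01,  1.52476944e+00, -3.21634874e-05,
        1.27539227e+00, -1.46000371e-01]), 'dq': array([ 8.59133691e-04, -1.47179534e-03, -2.83980214e-03,  1.59201530e-03,
        2.51426857e-04,  4.48708304e-05]), 'tau': array([ 1.54545804e-03, -4.31456208e+01, -2.44356412e+01,  7.18028331e-02,
        5.37447911e-02, -9.59372323e-05]), 'tool_pos': array([149.89879747, 502.86741381, 248.20806476]), 'tcp_rot': array([-3.14045637e+00, -1.35996208e-04,  2.85180094e+00]), 'contact_force': array([1.01448032, 0.84594942, 0.04931868]), 'moment': array([-0.04435455,  0.0114665 , -0.0304457 ]), 'grip_width': 91.89517082238741} 22.0
```

View pics/scene0.png

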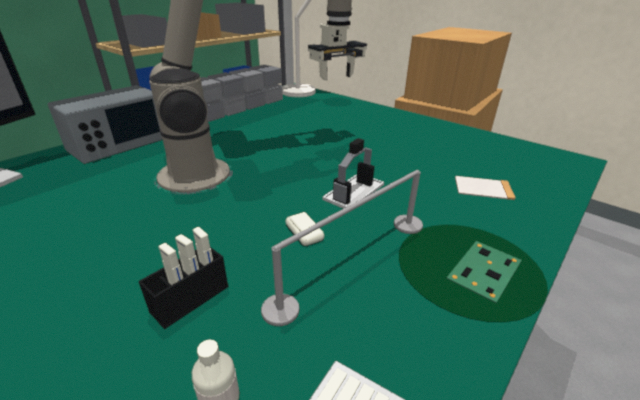

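View pics/top0.png

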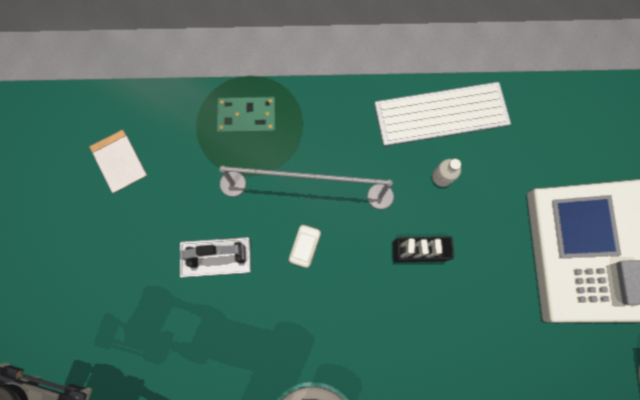

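View pics/wrist0.png

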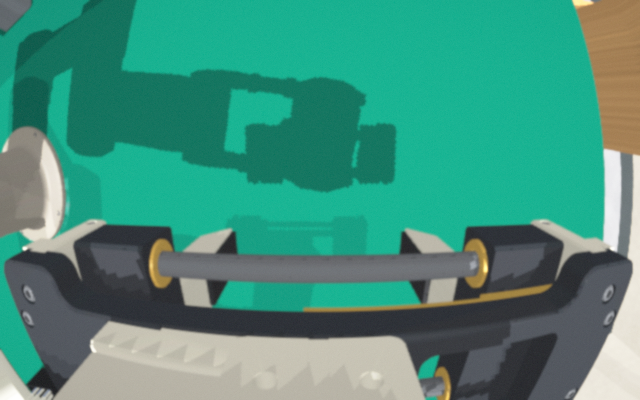

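Three tweezers are visible: scene ~(170,262), (187,255), (204,245). In the top view the holder is around (423,249), the tray around (215,257), the rail runs from (222,170) to (390,183), and the mouse is at (305,246). Next I'll zoom in to measure.

Run:
```python
from h import *
t=cv2.imread('pics/top0.png'); s=cv2.imread('pics/scene0.png')
def crop(im,x0,y0,w,h,k,fn): cv2.imwrite('pics/'+fn,cv2.resize(im[y0:y0+h,x0:x0+w],None,fx=k,fy=k,interpolation=cv2.INTER_CUBIC))
a=cv2.resize(t[225:275,385:465],None,fx=10,fy=10,interpolation=cv2.INTER_CUBIC)
crop(t,385,225,80,50,10,'t_hold.png'); crop(t,170,230,90,55,8,'t_tray.png'); crop(t,215,155,190,60,4,'t_rail.png'); crop(s,120,210,130,120,5,'s_hold.png')
```

```text
(no output)
```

View pics/t_hold.png

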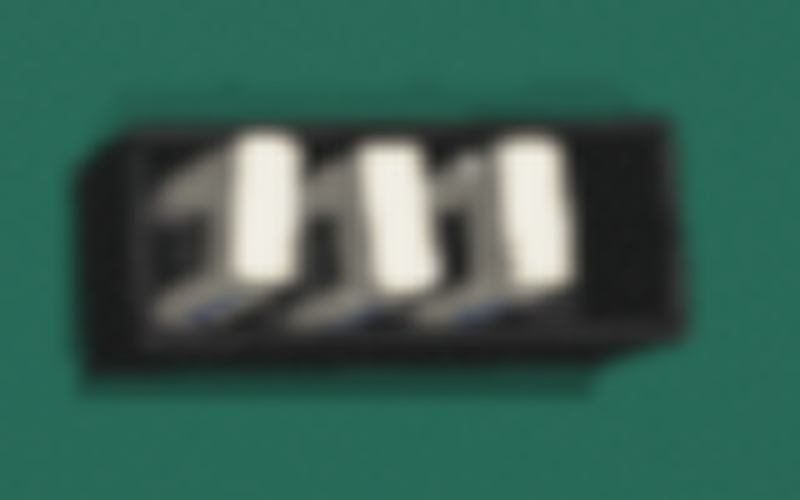

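View pics/t_tray.png

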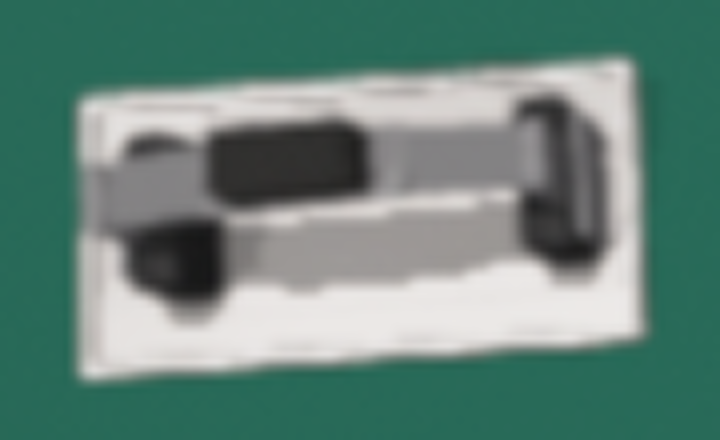

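View pics/t_rail.png

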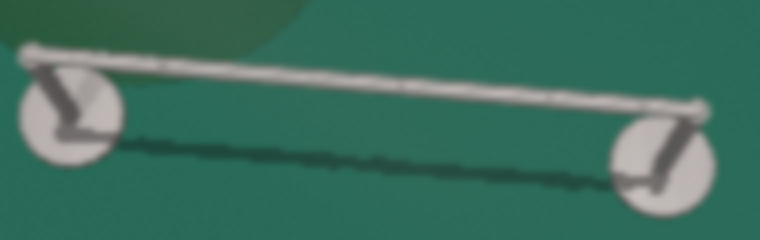

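View pics/s_hold.png

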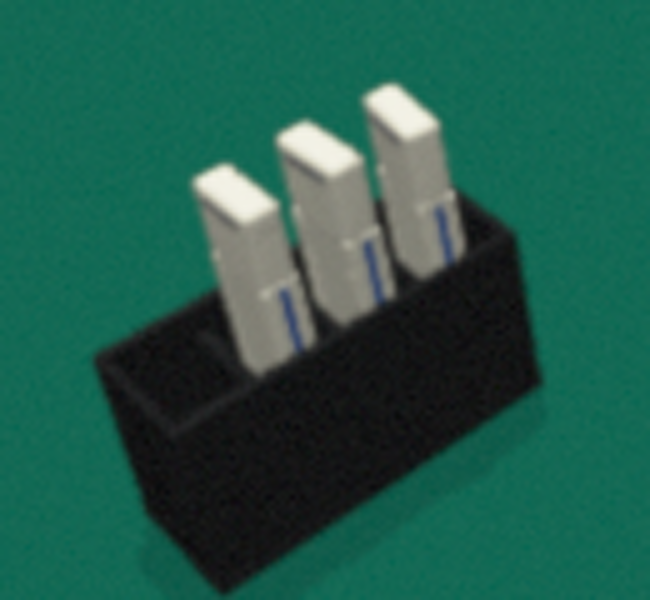

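```bash
cat >> h.py <<'E'
CAL={}
def cal(n):
    if n not in CAL:
        c=capture(n); CAL[n]=(c['K'],c['extrinsics'])
    return CAL[n]
def unproj(n,uv,z):
    K,E=cal(n); R,t=E[:3,:3],E[:3,3]; o=-R.T@t
    d=np.linalg.inv(K)@np.c_[np.array(uv,float),np.ones(len(uv))].T
    d=(R.T@d).T
    return o+d*((z-o[2])/d[:,2])[:,None]
def proj(n,P):
    K,E=cal(n); q=(E[:3,:3]@np.array(P,float).T).T+E[:3,3]; q=(K@q.T).T; return q[:,:2]/q[:,2:]
def C(p,k,o): return (np.array(p,float)+.5)/k-.5+np.array(o)
E
python3 - <<'E'
from h import *
np.set_printoptions(precision=1,suppress=True)
T=[[(238,132),(300,132),(298,283),(230,280)],[(360,142),(418,142),(440,290),(372,292)],[(498,135),(560,135),(573,280),(512,285)]]
for t in T:
    p=unproj('top',C(t,10,(385,225)),135); a=(p[0]+p[1]-p[2]-p[3])/2; print('tw top',p.mean(0),np.linalg.norm(a),np.linalg.norm((p[1]+p[2]-p[0]-p[3])/2),'ang x',np.arctan2(a[1],a[0]))
S=[[(368,97),(396,85),(440,122),(404,140)],[(278,135),(305,122),(363,162),(325,180)],[(196,182),(225,165),(277,202),(240,222)]]
for t in S:
    p=unproj('scene',C(t,5,(120,210)),135); a=(p[2]+p[3]-p[1]-p[0])/2; print('tw scene',p.mean(0),np.linalg.norm(a),np.arctan2(a[1],a[0]))
r=unproj('top',C([(30,53),(700,110)],4,(215,155)),150); print('rail',r,r.mean(0)); d=r[0]-r[1]; print(np.linalg.norm(d),np.arctan2(d[1],d[0])-np.pi/2)
r=unproj('scene',[(276,247),(419,174)],150); print('rail scene',r,r.mean(0)); d=r[1]-r[0]; print(np.linalg.norm(d),np.arctan2(d[1],d[0])-np.pi/2)
p=unproj('top',C([(80,95),(630,58),(645,338),(85,378)],8,(170,230)),10); print('tray',p.mean(0)); d=(p[0]+p[3]-p[1]-p[2])/2; print(np.linalg.norm(d),np.arctan2(d[1],d[0])-np.pi/2)
p=unproj('top',C([(132,128),(668,120),(688,335),(138,348)],10,(385,225)),80); print('holder',p,p.mean(0)); d=(p[0]+p[3]-p[1]-p[2])/2; print(np.linalg.norm(d),np.arctan2(d[1],d[0])-np.pi/2)
p=unproj('scene',C([(98,357),(178,435),(518,235)],5,(120,210)),80); print('holder sc',p)
# headset pad top z=4+156=160
p=unproj('top',C([(205,133),(355,122),(368,185),(225,208)],8,(170,230)),160); print('pad',p.mean(0),p)
E
```

```text
tw top [ 436.5 -241.1  135. ] 35.277012790135224 15.234558795144656 ang x -0.09803104357529982
tw top [ 433.7 -271.6  135. ] 35.082239547101146 14.783853010069514 ang x 0.04278891280212819
tw top [ 434.9 -304.2  135. ] 34.7079953337997 14.474741355990146 ang x 0.01380689229633409
tw scene [ 437.7 -243.5  135. ] 31.27982532619675 -0.12827351038976992
tw scene [ 435.1 -275.6  135. ] 34.66769215410648 -0.0239481658434414
tw scene [ 435.  -306.8  135. ] 30.517235125356066 0.007075496026710554
rail [[ 629.   203.8  150. ]
 [ 586.3 -196.1  150. ]] [607.7   3.9 150. ]
402.2662158205332 -0.10637334999624404
rail scene [[ 584.4 -194.5  150. ]
 [ 637.3  193.4  150. ]] [610.9  -0.5 150. ]
391.5232714966044 -0.1355309865401355
tray [431.1 245.7  10. ]
180.5475296179192 0.0507610776391858
holder [[ 463.1 -221.1   80. ]
 [ 462.6 -353.9   80. ]
 [ 409.5 -354.4   80. ]
 [ 408.9 -219.4   80. ]] [ 436.  -287.2   80. ]
133.93925262207597 0.0007925630430933861
holder sc [[ 411.1 -356.6   80. ]
 [ 464.7 -356.3   80. ]
 [ 466.5 -223.2   80. ]]
pad [431.7 234.9 160. ] [[440.5 259.  160. ]
 [442.8 216.2 160. ]
 [424.7 211.9 160. ]
 [418.9 252.5 160. ]]
```

Run:
```python
from h import *
np.set_printoptions(precision=1,suppress=True)
s=cv2.imread('pics/scene0.png')
a=cv2.resize(s[160:260,260:440],None,fx=4,fy=4,interpolation=cv2.INTER_CUBIC)
P=[(586.3,-196.1,150),(629,203.8,150)]
for q in proj('scene',P): 
    x=((q-[260,160]+.5)*4-.5).round().astype(int); cv2.circle(a,tuple(map(int,x)),4,(0,0,255),1); print(q)
cv2.imwrite('pics/s_rail.png',a)
# centreline in both images by brightness
t=cv2.imread('pics/top0.png',0).astype(float)
pts=[]
for c in range(240,375,4):
    r0=167.5+(c-222)*0.0853; rr=np.arange(int(r0)-4,int(r0)+6); v=t[rr,c]; w=np.clip(v-v.min()-15,0,None); pts.append((c,(w*rr).sum()/w.sum()))
pts=np.array(pts); f=np.polyfit(pts[:,0],pts[:,1],1); print(f,np.abs(pts[:,1]-np.polyval(f,pts[:,0])).max())
for z in(148,150,152): print(z,unproj('top',[(240,np.polyval(f,240)),(370,np.polyval(f,370))],z))
g=cv2.imread('pics/scene0.png')[:,:,2].astype(float)
pts=[]
for c in range(300,400,4):
    r0=247-(c-276)*0.51; rr=np.arange(int(r0)-5,int(r0)+6); v=g[rr,c]; w=np.clip(v-np.median(v)-25,0,None)
    pts.append((c,(w*rr).sum()/w.sum()))
pts=np.array(pts);print(pts[::4]); f=np.polyfit(pts[:,0],pts[:,1],1); print(f,np.abs(pts[:,1]-np.polyval(f,pts[:,0])).max())
print(unproj('scene',[(300,np.polyval(f,300)),(400,np.polyval(f,400))],150))
```

```text
[276.1 248. ]
[417.9 171.2]
[  0.1 149.8] 0.7115127149866964
148 [[ 624.5  161.2  148. ]
 [ 592.1 -149.8  148. ]]
150 [[ 623.9  160.9  150. ]
 [ 591.5 -149.6  150. ]]
152 [[ 623.3  160.6  152. ]
 [ 591.  -149.3  152. ]]
[[300.  229.1]
 [316.  230.6]
 [332.  216.3]
 [348.  206.2]
 [364.  198.5]
 [380.  190.6]
 [396.  182.2]]
[ -0.5 393.8] 5.885241196915558
[[ 588.2 -141.7  150. ]
 [ 619.1  141.5  150. ]]
```

View pics/s_rail.png

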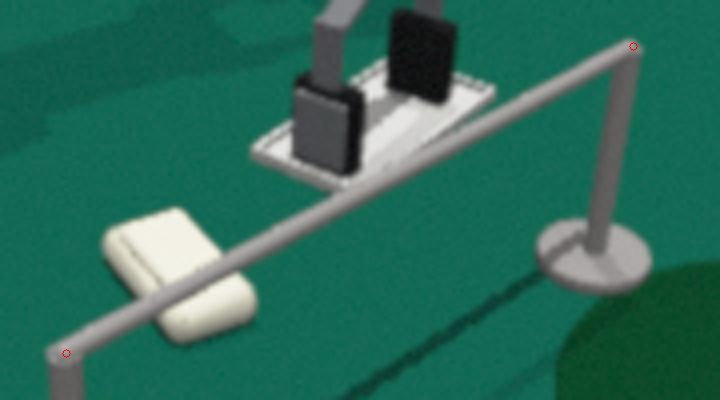

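```bash
cat >> h.py <<'E'
from scipy.spatial.transform import Rotation as Ro
np.set_printoptions(precision=3,suppress=True)
# rows for world targets (x,y,z,yaw) in tool axes of present pose
def rows(*tg):
    o=get_obs(); R=Ro.from_euler('xyz',o['tcp_rot']); p=o['tool_pos']
    print('t',round(o['time'],2),'pos',p,'rot',o['tcp_rot'],'w',o['grip_width'],'F',o['contact_force'])
    for x,y,z,yaw in tg:
        v=(R.inv()*Ro.from_euler('xyz',[np.pi,0,yaw])).as_rotvec(); s=R.inv().apply(np.array([x,y,z])-p)
        print(np.round(v,4),np.round(s,1))
RM=np.array([607.6,4.0]); RY=-0.104
def rail(s,z): 
    return (RM[0]-np.sin(RY)*s, RM[1]+np.cos(RY)*s, z, np.pi/2+RY)
E
python3 - <<'E'
from h import *
rows((480,150,290,2.1),(435,-305.5,200,1.58),(435,-305.5,120,1.58))
E
```

```text
t 0.35 pos [149.961 503.045 248.548] rot [-3.141 -0.     2.852] w 92.10971735759645 F [ 0.415  0.12  -0.717]
[-0.     0.     0.752] [-417.2 -244.   -41.4]
[-0.     0.     1.272] [-504.2 -693.4   48.8]
[-0.     0.     1.272] [-504.2 -693.3  128.8]
```

Emit:
step_arm --increments "0 0 0.752 -417 -244 -41 1;0 0 0.752 -417 -244 -41 1;0 0 0.752 -417 -244 -41 1;0 0 0.752 -417 -244 -41 1;0 0 0.752 -417 -244 -41 1;0 0 0.752 -417 -244 -41 1;0 0 0.752 -417 -244 -41 1;0 0 0.752 -417 -244 -41 1;0 0 1.272 -504 -693 49 1;0 0 1.272 -504 -693 49 1;0 0 1.272 -504 -693 49 1;0 0 1.272 -504 -693 49 1;0 0 1.272 -504 -693 49 1;0 0 1.272 -504 -693 49 1;0 0 1.272 -504 -693 49 1;0 0 1.272 -504 -693 49 1;0 0 1.272 -504 -693 49 1;0 0 1.272 -504 -693 49 1;0 0 1.272 -504 -693 49 1;0 0 1.272 -504 -693 49 1"

```text
time: 2.85
tool_pos: [435.3, -304.1, 200.1]
tcp_rot: [3.141, 0.0, 1.581]
contact_force: [-0.1, 0.4, 0.2]
grip_width: 92.1
```

Run:
```python
from h import *
rows((435,-305.5,120,1.58))
c=snap('wrist','w1.png'); snap('top','t1.png')
```

```text
t 2.85 pos [ 435.338 -304.103  200.113] rot [3.141 0.    1.581] w 92.07201728631487 F [-0.122  0.393  0.217]
[0.001 0.    0.001] [-1.4 -0.4 80.1]
```

View pics/w1.png

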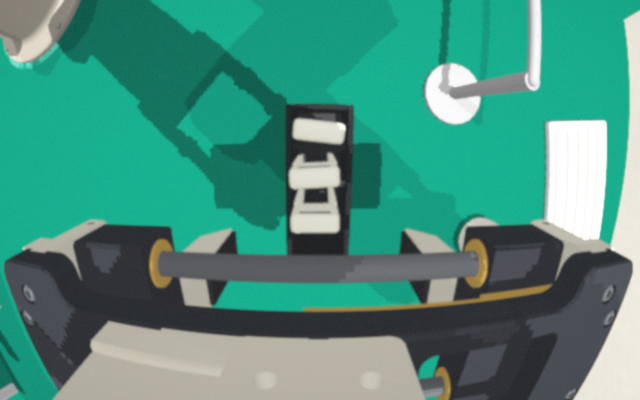

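View pics/t1.png

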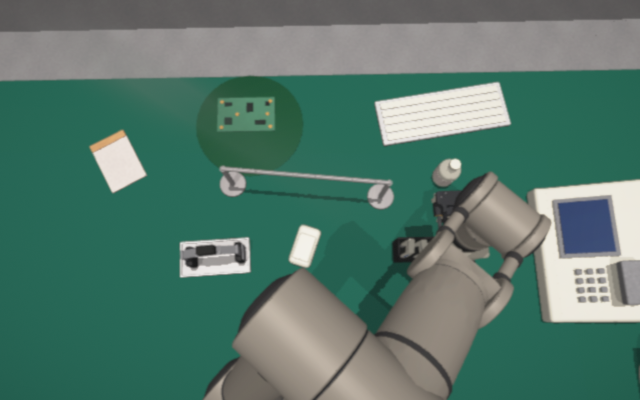

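```bash
cat >> h.py <<'E'
WK=np.array([[309.70691629,0,318.05657665],[0,309.70691629,202.18833167],[0,0,1]])
WT=np.array([[1.13293447e-03,-9.68570165e-01,-2.48737919e-01,6.54497807e+01],[9.99999164e-01,9.42365140e-04,8.85215928e-04,6.72999068e-01],[-6.22991794e-04,-2.48738714e-01,9.68570423e-01,-1.35913433e+02],[0,0,0,1]])
def wun(uv,z,o=None):
    o=o or get_obs(); R=Ro.from_euler('xyz',o['tcp_rot']).as_matrix()
    d=(np.array(uv,float)-WK[:2,2])/WK[0,0]; th=np.linalg.norm(d,axis=1); s=np.where(th>1e-9,np.sin(th)/np.maximum(th,1e-9),1)
    D=np.c_[d*s[:,None],np.cos(th)]; D=(R@WT[:3,:3]@D.T).T; org=R@WT[:3,3]+o['tool_pos']
    return org+D*((z-org[2])/D[:,2])[:,None]
E
python3 - <<'E'
from h import *
print(wun([(315.5,222),(314.5,178),(320,131)],135))
for n,u in (('bottle',[(454,165)]),): print(unproj('top',u,120))
E
```

```text
[[ 434.39  -304.516  135.   ]
 [ 433.455 -274.149  135.   ]
 [ 436.7   -243.276  135.   ]]
[[ 634.971 -363.055  120.   ]]
```

Emit:
step_arm --increments "0 0 0 -0.5 0 60 1;0 0 0 -0.5 0 80 1;0 0 0 -0.5 0 80 1;0 0 0 -0.5 0 80 1;0 0 0 -0.5 0 80 -1;0 0 0 -0.5 0 80 -1;0 0 0 -0.5 0 80 -1;0 0 0 -0.5 0 80 -1;0 0 0 -0.5 0 80 -1;0 0 0 -0.5 0 80 -1;0 0 0 -0.5 0 80 -1;0 0 0 -0.5 0 80 -1"

```text
time: 4.5
tool_pos: [434.9, -305.5, 119.6]
tcp_rot: [-3.142, -0.0, 1.58]
contact_force: [-0.9, -0.9, -0.4]
grip_width: 33.8
```

Run:
```python
from h import *
rows((435,-305,290,1.58),(*rail(-100,290)[:2],290,rail(0,0)[3]))
```

```text
t 4.5 pos [ 434.933 -305.473  119.641] rot [-3.142 -0.     1.58 ] w 33.8131857289882 F [-0.858 -0.878 -0.403]
[-0. -0. -0.] [   0.5    0.1 -170.4]
[-0.    -0.     0.113] [ 208.6  164.2 -170.3]
```

Emit:
step_arm --increments "0 0 0 0 0 -20 -1;0 0 0 0 0 -60 -1;0 0 0 0 0 -110 -1;0 0 0 0 0 -160 -1;0 0 0 0 0 -180 -1;0 0 0 0 0 -180 -1;0 0 0.03 50 40 -180 -1;0 0 0.06 100 80 -180 -1;0 0 0.09 150 120 -180 -1;0 0 0.113 190 150 -180 -1;0 0 0.113 208 164 -180 -1;0 0 0.113 208 164 -180 -1;0 0 0.113 208 164 -180 -1"

```text
time: 6.12
tool_pos: [596.4, -97.2, 299.0]
tcp_rot: [-3.14, 0.0, 1.466]
contact_force: [-0.6, 0.2, -0.4]
grip_width: 34.1
```

Run:
```python
from h import *
rows(rail(-100,200),rail(-100,175))
snap('scene','s2.png');snap('top','t2.png')
```

```text
t 6.12 pos [596.35  -97.163 298.97 ] rot [-3.14   0.     1.466] w 34.12488617367981 F [-0.615  0.227 -0.449]
[-0.002  0.    -0.001] [ 1.8  0.8 99. ]
[-0.002  0.    -0.001] [  1.8   0.9 124. ]
```

View pics/s2.png

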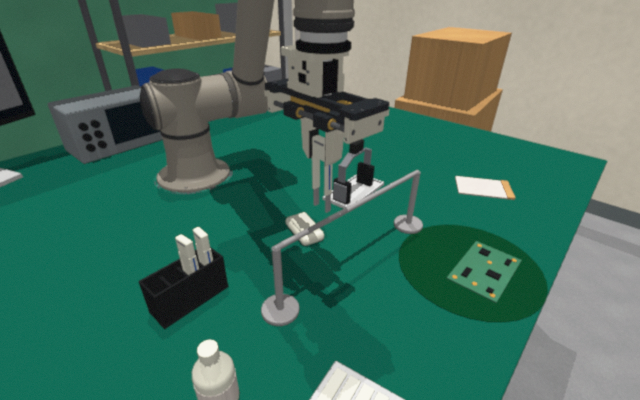

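View pics/t2.png

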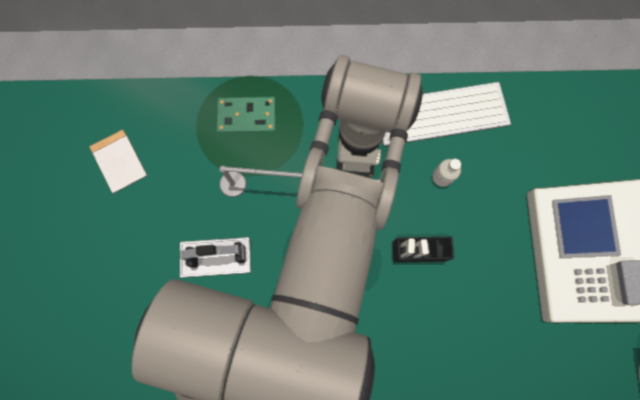

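The tweezers are held plumb over the rail, with legs at ~(315,205) and (328,208). I'll lower them.

Emit:
step_arm --increments "0 0 0 1.8 0.9 40 -1;0 0 0 1.8 0.9 80 -1;0 0 0 1.8 0.9 105 -1;0 0 0 1.8 0.9 118 -1;0 0 0 1.8 0.9 122 -1;0 0 0 1.8 0.9 123 -1;0 0 0 1.8 0.9 123 -1;0 0 0 1.8 0.9 123 -1"

```text
time: 7.22
tool_pos: [598.5, -94.4, 177.4]
tcp_rot: [3.14, 0.0, 1.467]
contact_force: [-0.5, -0.2, -0.1]
grip_width: 33.4
```

Run:
```python
from h import *
rows(rail(-100,175))
c=snap('scene','s3.png'); f=c['frame'][:,:,::-1]
cv2.imwrite('pics/s3c.png',cv2.resize(f[140:300,250:430],None,fx=4,fy=4,interpolation=cv2.INTER_CUBIC)[:600])
```

```text
t 7.22 pos [598.492 -94.368 177.442] rot [3.14  0.    1.467] w 33.378599538922636 F [-0.519 -0.154 -0.107]
[0.001 0.    0.   ] [-1.2 -1.2  2.4]
```

View pics/s3c.png

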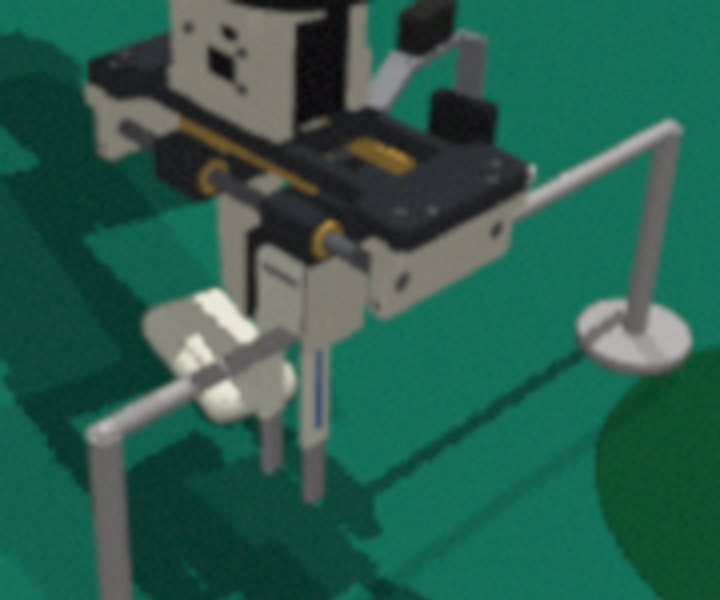

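The legs straddle the bar, so I'll lower slightly, release and retreat up.

Emit:
step_arm --increments "0 0 0 -1 -1 1.5 -1;0 0 0 -1 -1 2.5 -1;0 0 0 -1 -1 2.5 -1;0 0 0 -1 -1 2.5 -0.1;0 0 0 -1 -1 2.5 -0.1;0 0 0 -1 -1 2.5 1;0 0 0 -1 -1 2.5 1;0 0 0 -1 -1 2.5 1;0 0 0 -1 -1 2.5 1;0 0 0 -1 -1 -10 1;0 0 0 -1 -1 -40 1;0 0 0 -1 -1 -90 1;0 0 0 -1 -1 -90 1"

```text
time: 8.9
tool_pos: [598.9, -95.7, 272.3]
tcp_rot: [3.132, 0.002, 1.467]
contact_force: [1.0, -0.4, -0.1]
grip_width: 91.8
```

Run:
```python
from h import *
rows((434,-272.8,255,1.575),(434,-272.8,120,1.575))
c=snap('scene','s4.png'); f=c['frame'][:,:,::-1]
cv2.imwrite('pics/s4c.png',cv2.resize(f[140:340,120:430],None,fx=2.5,fy=2.5,interpolation=cv2.INTER_CUBIC)[:600])
```

```text
t 8.9 pos [598.915 -95.682 272.285] rot [3.132 0.002 1.467] w 91.80589413537538 F [ 1.044 -0.402 -0.13 ]
[ 0.01   0.002 -0.108] [-193.2 -145.8   16.2]
[ 0.01   0.002 -0.108] [-193.  -147.2  151.2]
```

View pics/s4c.png

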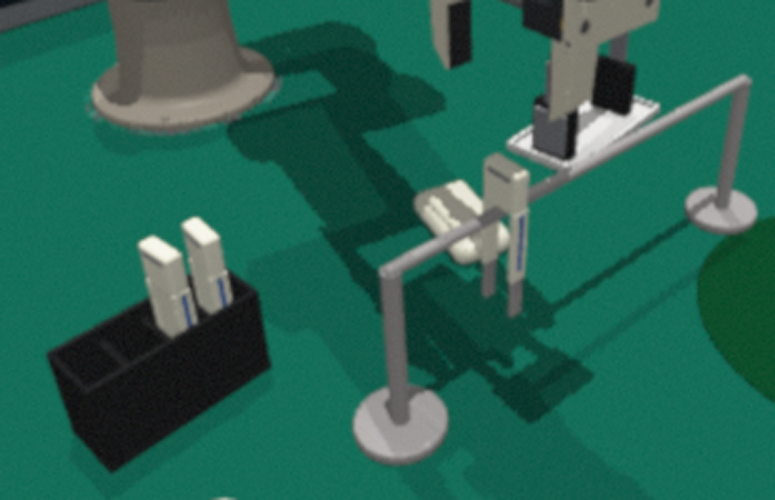

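The first pair hangs astride with its head at ~(505,185) in the crop. Now the second.

Emit:
step_arm --increments "0 0 -0.108 -60 -45 0 1;0 0 -0.108 -120 -90 0 1;0 0 -0.108 -160 -120 5 1;0 0 -0.108 -193 -146 30 1;0 0 -0.108 -193 -146 72 1;0 0 -0.108 -193 -146 72 1;0 0 -0.108 -193 -146 72 1;0 0 -0.108 -193 -146 72 1"

```text
time: 9.95
tool_pos: [432.9, -272.0, 196.2]
tcp_rot: [3.139, 0.002, 1.576]
contact_force: [0.4, -0.8, -0.6]
grip_width: 92.0
```

Run:
```python
from h import *
rows((434,-272.8,120,1.575))
c=snap('wrist','w5.png')
```

```text
t 9.95 pos [ 432.927 -271.983  196.161] rot [3.139 0.002 1.576] w 91.98388174636727 F [ 0.426 -0.776 -0.586]
[0.002 0.002 0.001] [-0.7  0.9 76.2]
```

View pics/w5.png

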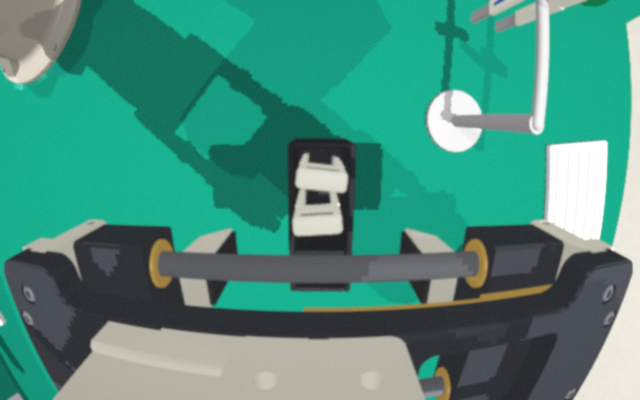

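Emit:
step_arm --increments "0 0 0 -0.7 0.9 50 1;0 0 0 -0.7 0.9 76 1;0 0 0 -0.7 0.9 76 1;0 0 0 -0.7 0.9 76 1;0 0 0 -0.7 0.9 76 -1;0 0 0 -0.7 0.9 76 -1;0 0 0 -0.7 0.9 76 -1;0 0 0 -0.7 0.9 76 -1;0 0 0 -0.7 0.9 76 -1;0 0 0 -0.7 0.9 76 -1;0 0 0 -0.7 0.9 76 -1;0 0 0 -0.7 0.9 76 -1"

```text
time: 11.5
tool_pos: [432.7, -272.7, 118.6]
tcp_rot: [-3.142, -0.0, 1.575]
contact_force: [-0.1, -0.2, -0.0]
grip_width: 33.8
```

Run:
```python
from h import *
rows(rail(-55,300))
```

```text
t 11.5 pos [ 432.717 -272.719  118.636] rot [-3.142 -0.     1.575] w 33.79340218452895 F [-0.109 -0.219 -0.   ]
[-0.    -0.     0.108] [ 221.4  170.1 -181.3]
```

Emit:
step_arm --increments "0 0 0 0 0 -20 -1;0 0 0 0 0 -60 -1;0 0 0 0 0 -110 -1;0 0 0 0 0 -160 -1;0 0 0 0 0 -205 -1;0 0 0 0 0 -205 -1;0 0 0.03 60 40 -205 -1;0 0 0.06 115 80 -205 -1;0 0 0.09 170 120 -205 -1;0 0 0.108 210 155 -205 -1;0 0 0.108 221 170 -205 -1;0 0 0.108 221 170 -205 -1;0 0 0.108 221 170 -205 -1;0 0 0.108 221 170 -205 -1"

```text
time: 13.25
tool_pos: [601.2, -52.1, 323.6]
tcp_rot: [-3.141, 0.0, 1.465]
contact_force: [0.9, -0.6, -0.5]
grip_width: 34.1
```

Run:
```python
from h import *
rows(rail(-55,174.5))
c=snap('scene','s6.png'); f=c['frame'][:,:,::-1]
cv2.imwrite('pics/s6c.png',cv2.resize(f[80:300,220:440],None,fx=2.7,fy=2.7,interpolation=cv2.INTER_CUBIC)[:600])
```

```text
t 13.25 pos [601.182 -52.079 323.588] rot [-3.141  0.     1.465] w 34.0768809204862 F [ 0.883 -0.598 -0.531]
[-0.001  0.    -0.002] [  1.5   0.6 149.1]
```

View pics/s6c.png

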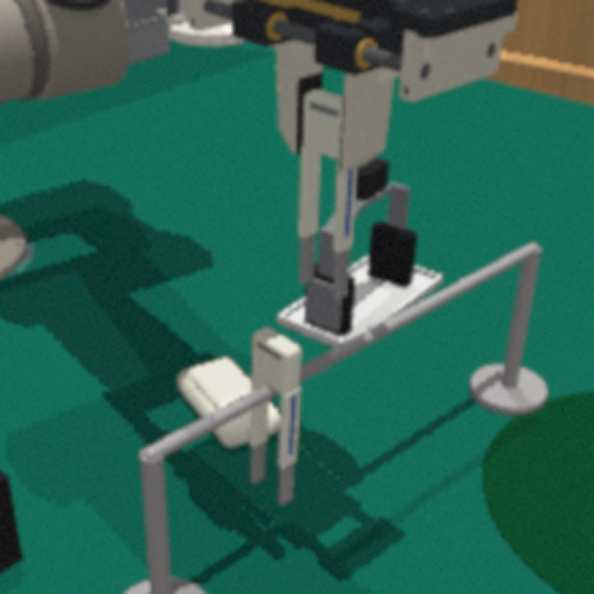

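The second pair is held plumb above the rail.

Emit:
step_arm --increments "0 0 0 1.5 0.6 50 -1;0 0 0 1.5 0.6 100 -1;0 0 0 1.5 0.6 130 -1;0 0 0 1.5 0.6 144 -1;0 0 0 1.5 0.6 148 -1;0 0 0 1.5 0.6 149 -1;0 0 0 1.5 0.6 149 -1;0 0 0 1.5 0.6 149 -1"

```text
time: 14.3
tool_pos: [602.9, -49.6, 175.6]
tcp_rot: [3.14, 0.0, 1.467]
contact_force: [-0.4, 0.1, 0.0]
grip_width: 34.0
```

Run:
```python
from h import *
rows(rail(-55,174))
c=snap('scene','s7.png'); f=c['frame'][:,:,::-1]
cv2.imwrite('pics/s7c.png',cv2.resize(f[140:300,250:430],None,fx=4,fy=4,interpolation=cv2.INTER_CUBIC)[:600])
```

```text
t 14.3 pos [602.939 -49.639 175.552] rot [3.14  0.    1.467] w 33.99015735166773 F [-0.386  0.055  0.048]
[0.002 0.    0.   ] [-1.2 -0.9  1.6]
```

View pics/s7c.png

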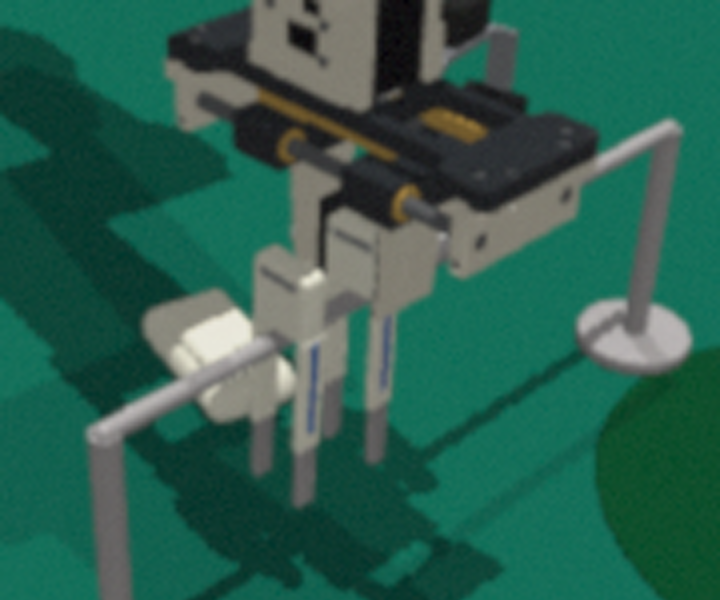

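The second pair is astride the bar. Releasing.

Emit:
step_arm --increments "0 0 0 -1 -1 1.5 -1;0 0 0 -1 -1 1.5 -1;0 0 0 -1 -1 1.5 -0.1;0 0 0 -1 -1 1.5 -0.1;0 0 0 -1 -1 1.5 1;0 0 0 -1 -1 1.5 1;0 0 0 -1 -1 1.5 1;0 0 0 -1 -1 1.5 1;0 0 0 -1 -1 -10 1;0 0 0 -1 -1 -40 1;0 0 0 -1 -1 -90 1;0 0 0 -1 -1 -90 1;0 0 0 -1 -1 -90 1"

```text
time: 15.98
tool_pos: [601.3, -50.4, 264.9]
tcp_rot: [3.141, -0.0, 1.467]
contact_force: [-0.2, 0.2, -1.3]
grip_width: 91.8
```

Run:
```python
from h import *
rows((437,-242.3,255,1.46),(437,-242.3,195,1.46))
```

```text
t 15.97 pos [601.288 -50.446 264.897] rot [ 3.141 -0.     1.467] w 91.8396295299546 F [-0.231  0.203 -1.286]
[ 0.    -0.     0.007] [-207.9 -143.5    9.9]
[ 0.    -0.     0.007] [-207.9 -143.5   69.9]
```

Emit:
step_arm --increments "0 0 0.007 -60 -45 0 1;0 0 0.007 -120 -90 0 1;0 0 0.007 -170 -120 5 1;0 0 0.007 -208 -143 30 1;0 0 0.007 -208 -143 70 1;0 0 0.007 -208 -143 70 1;0 0 0.007 -208 -143 70 1;0 0 0.007 -208 -143 70 1"

```text
time: 16.98
tool_pos: [438.8, -242.3, 196.1]
tcp_rot: [3.139, 0.001, 1.461]
contact_force: [0.4, -0.4, -0.1]
grip_width: 92.0
```

Run:
```python
from h import *
rows((437,-242.3,120,1.46))
c=snap('wrist','w8.png');snap('scene','s8.png')
```

```text
t 16.98 pos [ 438.849 -242.273  196.068] rot [3.139 0.001 1.461] w 92.03266167807531 F [ 0.426 -0.354 -0.127]
[0.002 0.001 0.001] [-0.1 -2.  76.1]
```

View pics/w8.png

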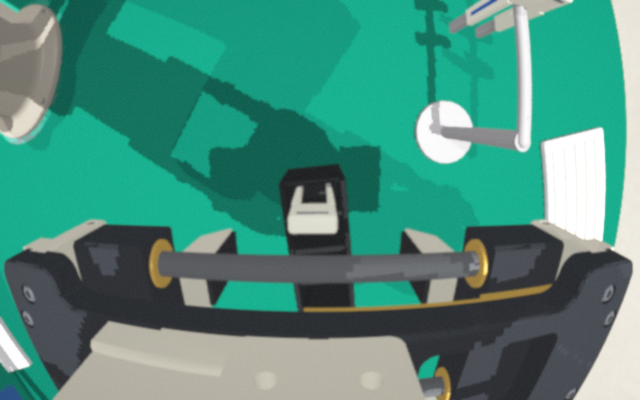

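View pics/s8.png

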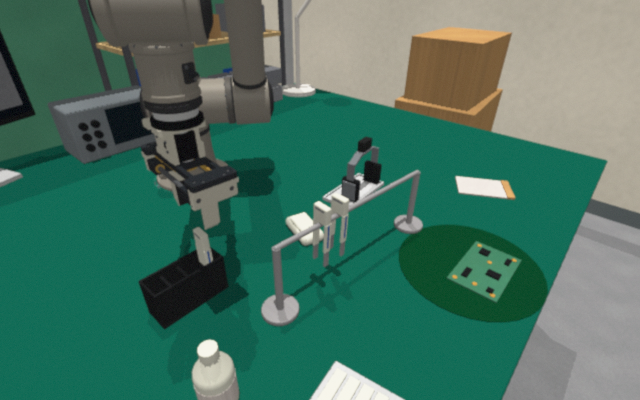

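Two pairs are hanging, and the third shows at wrist (313,220), aligned with the jaws. The headset pad now sits at scene (365,144) instead of (357,146), so it may have been knocked; I'll check it later. Now the grasp.

Emit:
step_arm --increments "0 0 0 0 -2 50 1;0 0 0 0 -2 76 1;0 0 0 0 -2 76 1;0 0 0 0 -2 76 1;0 0 0 0 -2 76 -1;0 0 0 0 -2 76 -1;0 0 0 0 -2 76 -1;0 0 0 0 -2 76 -1;0 0 0 0 -2 76 -1;0 0 0 0 -2 76 -1;0 0 0 0 -2 76 -1;0 0 0 0 -2 76 -1"

```text
time: 18.58
tool_pos: [435.6, -242.2, 118.6]
tcp_rot: [-3.141, -0.0, 1.46]
contact_force: [0.1, -0.6, -0.6]
grip_width: 33.7
```

Run:
```python
from h import *
rows(rail(-10,325))
```

```text
t 18.57 pos [ 435.645 -242.236  118.611] rot [-3.141 -0.     1.46 ] w 33.69106325080301 F [ 0.091 -0.612 -0.631]
[-0.    -0.    -0.007] [ 253.8  143.7 -206.3]
```

Emit:
step_arm --increments "0 0 0 0 0 -20 -1;0 0 0 0 0 -60 -1;0 0 0 0 0 -110 -1;0 0 0 0 0 -160 -1;0 0 0 0 0 -205 -1;0 0 0 0 0 -205 -1;0 0 -0.007 60 35 -205 -1;0 0 -0.007 115 70 -205 -1;0 0 -0.007 170 105 -205 -1;0 0 -0.007 225 130 -205 -1;0 0 -0.007 254 144 -205 -1;0 0 -0.007 254 144 -205 -1;0 0 -0.007 254 144 -205 -1;0 0 -0.007 254 144 -205 -1"

```text
time: 20.32
tool_pos: [606.4, -7.0, 323.4]
tcp_rot: [-3.141, 0.0, 1.465]
contact_force: [0.3, -0.5, -0.7]
grip_width: 33.3
```

Run:
```python
from h import *
rows(rail(-10,174))
c=snap('scene','s9.png'); f=c['frame'][:,:,::-1]
cv2.imwrite('pics/s9c.png',cv2.resize(f[80:300,220:440],None,fx=2.7,fy=2.7,interpolation=cv2.INTER_CUBIC)[:600])
```

```text
t 20.32 pos [606.387  -7.045 323.4  ] rot [-3.141  0.     1.465] w 33.27373440546829 F [ 0.273 -0.517 -0.671]
[-0.001  0.    -0.002] [  1.1   0.2 149.4]
```

View pics/s9c.png

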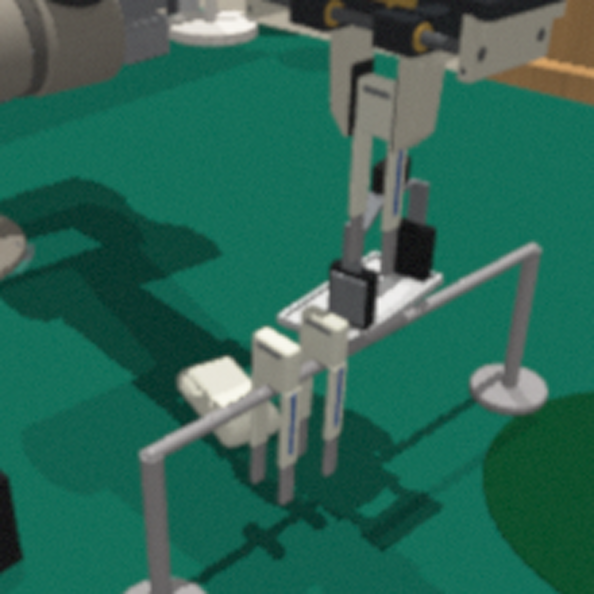

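The third pair is above the rail. The headset has indeed shifted towards the rail in the tray.

Emit:
step_arm --increments "0 0 0 1 0.2 50 -1;0 0 0 1 0.2 100 -1;0 0 0 1 0.2 130 -1;0 0 0 1 0.2 144 -1;0 0 0 1 0.2 148 -1;0 0 0 1 0.2 149 -1;0 0 0 1 0.2 149 -1;0 0 0 1 0.2 149 -1"

```text
time: 21.38
tool_pos: [607.6, -4.8, 175.6]
tcp_rot: [3.14, -0.0, 1.467]
contact_force: [-0.3, 0.3, -0.9]
grip_width: 33.9
```

Run:
```python
from h import *
rows(rail(-10,174))
c=snap('scene','s10.png'); f=c['frame'][:,:,::-1]
cv2.imwrite('pics/s10c.png',cv2.resize(f[140:300,250:430],None,fx=4,fy=4,interpolation=cv2.INTER_CUBIC)[:600])
```

```text
t 21.38 pos [607.603  -4.837 175.571] rot [ 3.14  -0.     1.467] w 33.89550347668179 F [-0.318  0.279 -0.933]
[ 0.002 -0.     0.   ] [-1.2 -0.9  1.6]
```

View pics/s10c.png

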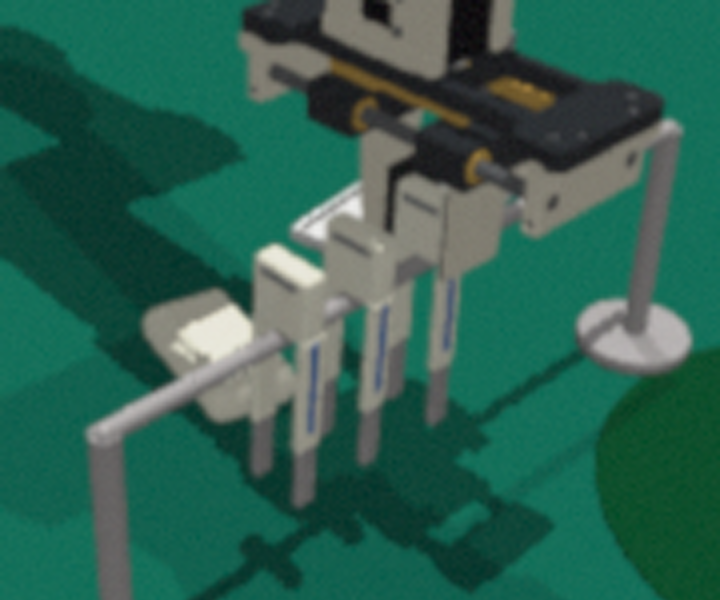

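Emit:
step_arm --increments "0 0 0 -1 -1 1.5 -1;0 0 0 -1 -1 1.5 -1;0 0 0 -1 -1 1.5 -0.1;0 0 0 -1 -1 1.5 -0.1;0 0 0 -1 -1 1.5 1;0 0 0 -1 -1 1.5 1;0 0 0 -1 -1 1.5 1;0 0 0 -1 -1 1.5 1;0 0 0 -1 -1 -10 1;0 0 0 -1 -1 -40 1;0 0 0 -1 -1 -90 1;0 0 0 -1 -1 -150 1;0 0 0 -30 -50 -150 1;0 0 0 -60 -100 -150 1;0 0 0 -100 -120 -150 1;0 0 0 -100 -120 -150 1"

```text
time: 23.42
tool_pos: [476.2, -93.6, 326.2]
tcp_rot: [3.14, 0.001, 1.463]
contact_force: [0.8, 0.1, 0.2]
grip_width: 91.5
```

Run:
```python
from h import *
rows()
c=snap('scene','s11.png');t=snap('top','t11.png')
cv2.imwrite('pics/s11c.png',cv2.resize(c['frame'][130:300,250:430,::-1],None,fx=3.5,fy=3.5,interpolation=cv2.INTER_CUBIC)[:600])
cv2.imwrite('pics/t11c.png',cv2.resize(t['frame'][230:285,170:260,::-1],None,fx=8,fy=8,interpolation=cv2.INTER_CUBIC)[:600])
```

```text
t 23.43 pos [476.196 -93.624 326.233] rot [3.14  0.001 1.463] w 91.54254835383992 F [0.806 0.126 0.174]
```

View pics/s11c.png

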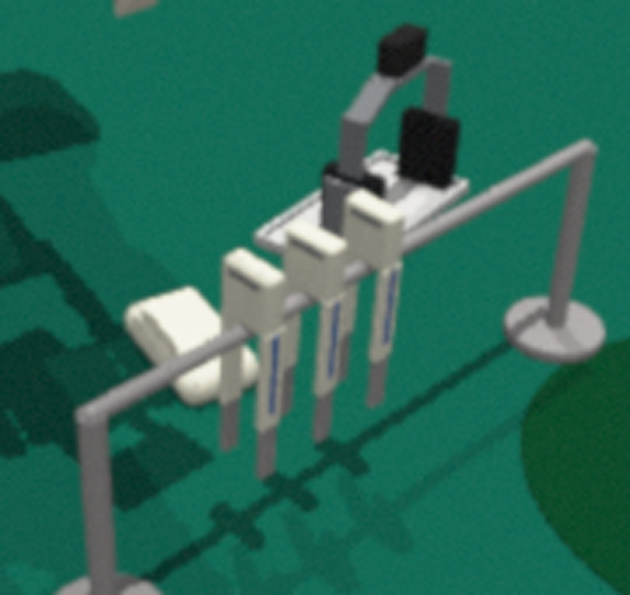

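View pics/t11c.png

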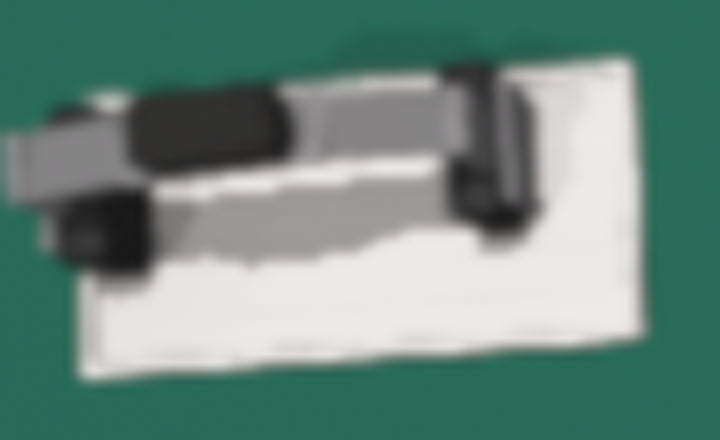

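View pics/t11.png

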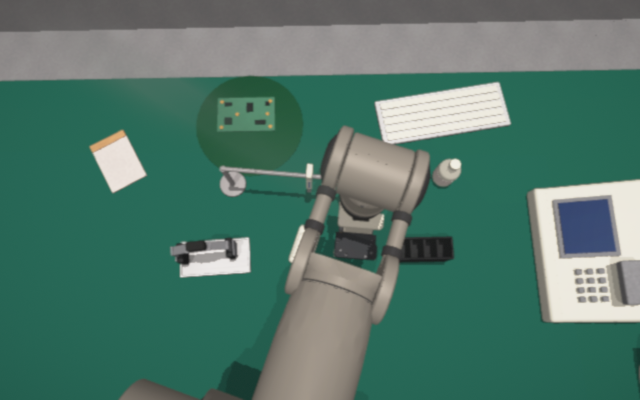

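The headset has been knocked: its left cup lies over the tray's left rim. I'll triangulate its pad.

Run:
```python
from h import *
s=cv2.imread('pics/s11.png')
cv2.imwrite('pics/s11d.png',cv2.resize(s[125:205,310:400],None,fx=7,fy=7,interpolation=cv2.INTER_CUBIC))
```

```text
(no output)
```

View pics/s11d.png

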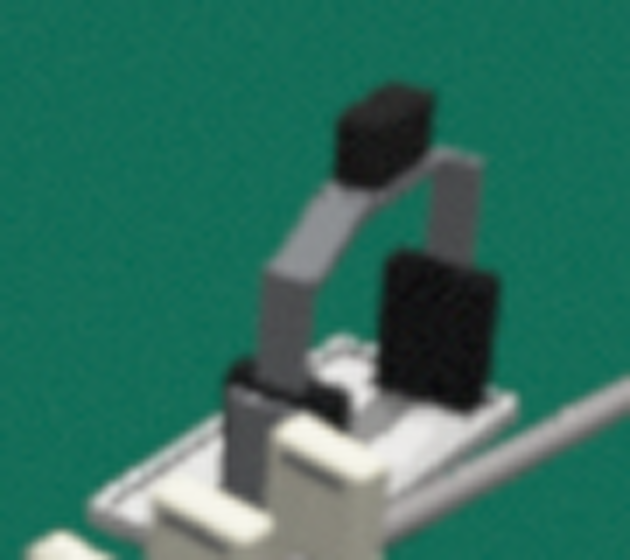

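Run:
```python
from h import *
a=C([(132,90),(275,83),(290,150),(147,166)],8,(170,230))
b=C([(437,97),(383,128),(340,115),(390,83)],7,(310,125))
M=[cal(n)[0]@cal(n)[1][:3] for n in('top','scene')]
X=cv2.triangulatePoints(M[0],M[1],a.T.copy(),b.T.copy()); X=(X[:3]/X[3]).T; print(X,X.mean(0))
for z in(158,162,166):
    p=unproj('top',a,z);q=unproj('scene',b,z);print(z,p.mean(0),q.mean(0)); d=(p[0]+p[3]-p[1]-p[2])/2; e=(q[0]+q[3]-q[1]-q[2])/2; print(np.linalg.norm(d),np.arctan2(d[1],d[0])-np.pi/2,np.linalg.norm(e),np.arctan2(e[1],e[0])-np.pi/2)
```

```text
[[453.085 280.73  157.09 ]
 [454.939 240.093 157.565]
 [436.33  235.714 158.449]
 [432.059 276.158 157.932]] [444.103 258.174 157.759]
158 [443.8   257.877 158.   ] [444.663 258.23  158.   ]
40.96549223162327 0.06222201794181226 38.40726238553985 0.07652170001430725
162 [443.29  256.862 162.   ] [449.945 250.1   162.   ]
40.80885669520105 0.06222201794181248 37.99406843778639 0.07652170001430836
166 [442.781 255.847 166.   ] [455.228 241.971 166.   ]
40.65222115877894 0.06222201794181159 37.580874490032976 0.07652170001430703
```

Run:
```python
from h import *
rows((444,258,230,np.pi+.065))
```

```text
t 23.62 pos [478.039 -91.356 325.021] rot [ 3.141 -0.     1.467] w 91.74492769083378 F [0.695 0.034 0.351]
[ 0.001  0.    -1.739] [344.  -70.   95.1]
```

Emit:
step_arm --increments "0 0 -0.18 60 -12 0 1;0 0 -0.36 120 -24 0 1;0 0 -0.54 180 -36 0 1;0 0 -0.72 240 -48 0 1;0 0 -0.9 300 -60 20 1;0 0 -1.08 344 -70 40 1;0 0 -1.26 344 -70 60 1;0 0 -1.44 344 -70 95 1;0 0 -1.62 344 -70 95 1;0 0 -1.739 344 -70 95 1;0 0 -1.739 344 -70 95 1;0 0 -1.739 344 -70 95 1"

```text
time: 25.12
tool_pos: [443.5, 258.1, 229.6]
tcp_rot: [3.141, -0.0, -3.079]
contact_force: [-0.1, -0.1, 0.5]
grip_width: 92.0
```

Run:
```python
from h import *
rows((444,258,155,np.pi+.065))
c=snap('wrist','w12.png');snap('scene','s12.png')
```

```text
t 25.12 pos [443.54  258.116 229.636] rot [ 3.141 -0.    -3.079] w 92.02664615522416 F [-0.075 -0.077  0.498]
[ 0.    -0.    -0.002] [-0.5 -0.2 74.6]
```

View pics/w12.png

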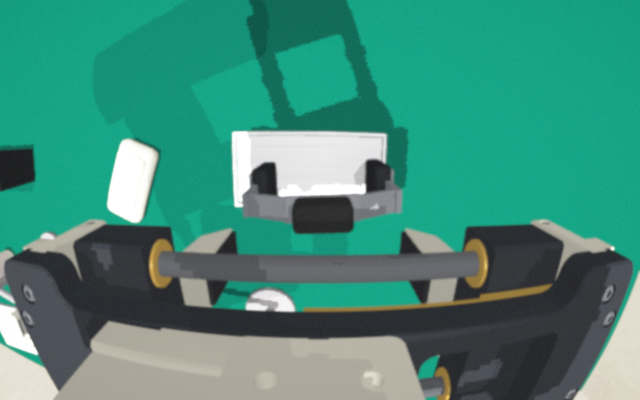

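View pics/s12.png

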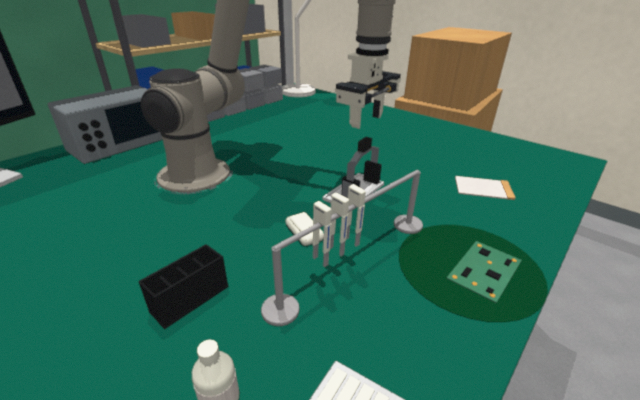

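Run:
```python
from h import *
w=cv2.imread('pics/w12.png'); w=cv2.convertScaleAbs(w[185:245,270:380],alpha=2.5)
cv2.imwrite('pics/w12c.png',cv2.resize(w,None,fx=7,fy=7,interpolation=cv2.INTER_CUBIC))
print(wun([(323,217),(293,217),(353,217)],160))
```

```text
[[441.29  262.024 160.   ]
 [442.648 241.194 160.   ]
 [439.995 282.927 160.   ]]
```

View pics/w12c.png

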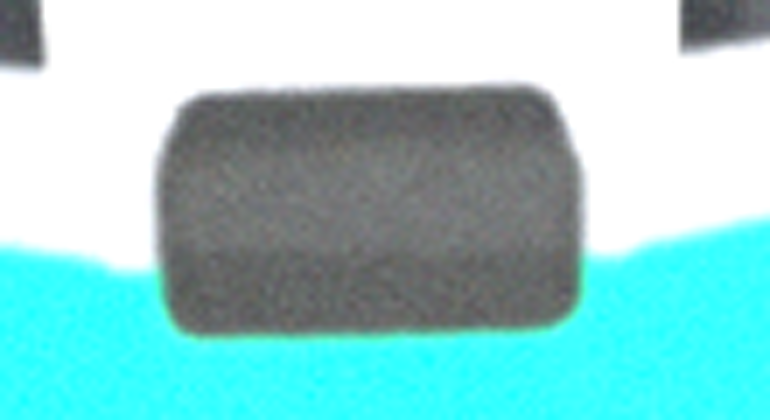

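Emit:
step_arm --increments "0 0 0 0 2 40 1;0 0 0 0 2 65 1;0 0 0 0 2 74.5 1;0 0 0 0 2 74.5 1;0 0 0 0 2 74.5 1;0 0 0 0 2 74.5 -1;0 0 0 0 2 74.5 -1;0 0 0 0 2 74.5 -1;0 0 0 0 2 74.5 -1;0 0 0 0 2 74.5 -1;0 0 0 0 2 74.5 -1;0 0 0 0 2 74.5 -1;0 0 0 0 2 74.5 -1"

```text
time: 26.85
tool_pos: [443.4, 259.6, 155.1]
tcp_rot: [3.142, -0.0, -3.077]
contact_force: [0.5, 0.3, -1.5]
grip_width: 43.8
```

Run:
```python
from h import *
rows(rail(95,340))
```

```text
t 26.85 pos [443.443 259.55  155.146] rot [ 3.142 -0.    -3.077] w 43.82138388516666 F [ 0.473  0.283 -1.499]
[-0.    -0.     1.739] [-163.3 -171.9 -184.9]
```

Emit:
step_arm --increments "0 0 0 0 0 -15 -1;0 0 0 0 0 -40 -1;0 0 0 0 0 -80 -1;0 0 0 0 0 -120 -1;0 0 0 0 0 -160 -1;0 0 0 0 0 -190 -1;0 0 0 0 0 -195 -1;0 0 0 0 0 -195 -1;0 0 0 0 0 -195 -1"

```text
time: 27.98
tool_pos: [443.0, 259.3, 348.8]
tcp_rot: [-3.141, -0.003, -3.078]
contact_force: [1.0, -0.4, -1.2]
grip_width: 44.1
```

Run:
```python
from h import *
rows(rail(95,348))
c=snap('scene','s13.png')
```

```text
t 27.98 pos [442.992 259.301 348.777] rot [-3.141 -0.003 -3.078] w 44.1139814902469 F [ 1.004 -0.36  -1.163]
[-0.003 -0.001  1.739] [-163.8 -171.7    0.5]
```

View pics/s13.png

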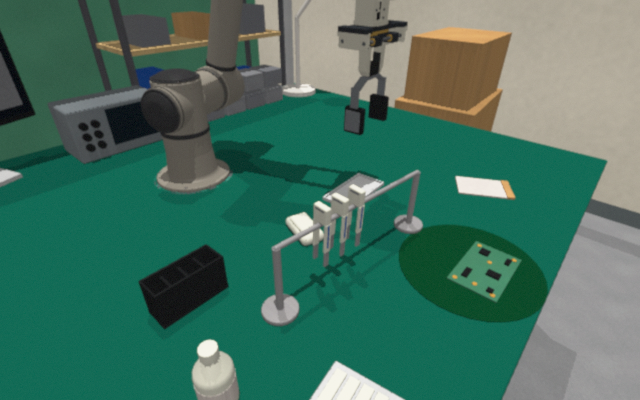

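The headset is held at ~(367,105) and level. I'll rotate it and carry it over the rail.

Emit:
step_arm --increments "0 0 0.1 -8 -8 0 -1;0 0 0.25 -22 -24 0 -1;0 0 0.4 -38 -40 0 -1;0 0 0.55 -55 -57 0 -1;0 0 0.7 -70 -74 0 -1;0 0 0.85 -85 -90 0 -1;0 0 1.0 -100 -106 0 -1;0 0 1.15 -115 -121 0 -1;0 0 1.3 -130 -136 0 -1;0 0 1.45 -145 -152 0 -1;0 0 1.6 -157 -165 0 -1;0 0 1.7 -163 -171 0 -1;0 0 1.739 -164 -172 0 -1;0 0 1.739 -164 -172 0 -1;0 0 1.739 -164 -172 0 -1;0 0 1.739 -164 -172 0 -1"

```text
time: 30.02
tool_pos: [617.9, 98.7, 350.4]
tcp_rot: [3.141, -0.0, 1.468]
contact_force: [-1.0, 0.3, -1.5]
grip_width: 44.2
```

Run:
```python
from h import *
rows(rail(95,189.5))
c=snap('scene','s14.png'); f=c['frame'][:,:,::-1]
cv2.imwrite('pics/s14c.png',cv2.resize(f[40:260,260:480],None,fx=2.7,fy=2.7,interpolation=cv2.INTER_CUBIC)[:600])
```

```text
t 30.02 pos [617.948  98.73  350.384] rot [ 3.141 -0.     1.468] w 44.17828545323556 F [-1.037  0.266 -1.481]
[ 0.    -0.     0.001] [ -0.3  -0.5 160.9]
```

View pics/s14c.png

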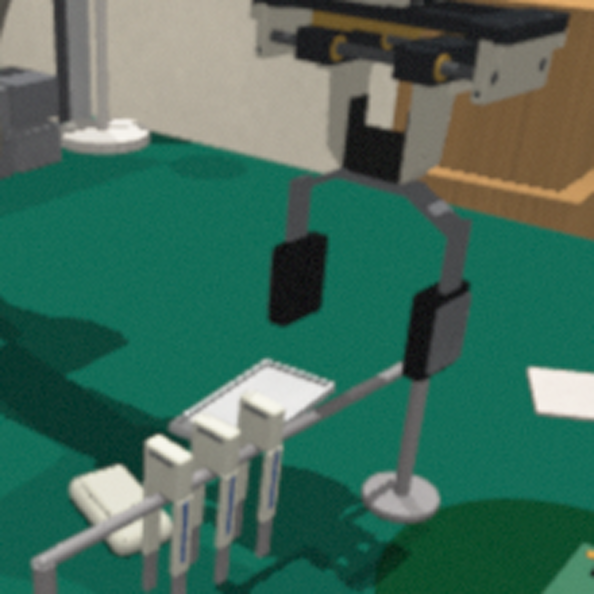

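Emit:
step_arm --increments "0 0 0 -0.3 -0.5 35 -1;0 0 0 -0.3 -0.5 75 -1;0 0 0 -0.3 -0.5 115 -1;0 0 0 -0.3 -0.5 145 -1;0 0 0 -0.3 -0.5 158 -1;0 0 0 -0.3 -0.5 162 -1;0 0 0 -0.3 -0.5 163 -1;0 0 0 -0.3 -0.5 163 -1;0 0 0 -0.3 -0.5 163 -1"

```text
time: 31.2
tool_pos: [618.0, 98.2, 188.1]
tcp_rot: [3.14, -0.0, 1.467]
contact_force: [-0.6, 0.1, -1.5]
grip_width: 44.1
```

Run:
```python
from h import *
rows(rail(95,185))
c=snap('scene','s15.png'); f=c['frame'][:,:,::-1]
cv2.imwrite('pics/s15c.png',cv2.resize(f[80:260,260:440],None,fx=3.3,fy=3.3,interpolation=cv2.INTER_CUBIC)[:600])
```

```text
t 31.2 pos [617.964  98.195 188.087] rot [ 3.14  -0.     1.467] w 44.14366045669267 F [-0.552  0.141 -1.504]
[ 0.002 -0.     0.   ] [ 0.2 -0.5  3.1]
```

View pics/s15c.png

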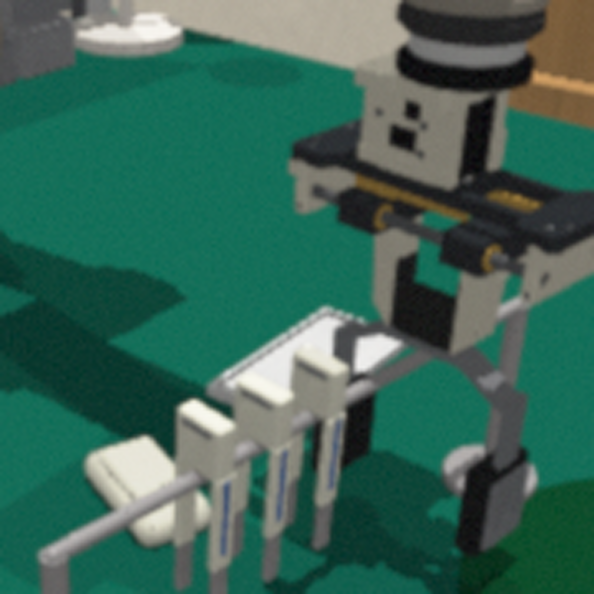

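Emit:
step_arm --increments "0 0 0 0 0 1.5 -1;0 0 0 0 0 2.5 -1;0 0 0 0 0 2.5 -1;0 0 0 0 0 2.5 -1"

```text
time: 31.75
tool_pos: [617.6, 98.2, 184.7]
tcp_rot: [-3.142, -0.0, 1.467]
contact_force: [-0.3, -0.6, -1.1]
grip_width: 43.8
```

Emit:
step_arm --increments "0 0 0 0 0 0.5 -1;0 0 0 0 0 0.5 0.1;0 0 0 0 0 0.5 0.1;0 0 0 0 0 0.5 0.3;0 0 0 0 0 0.5 1;0 0 0 0 0 0.5 1;0 0 0 0 0 0.5 1;0 0 0 0 0 0.5 1;0 0 0 0 0 -10 1;0 0 0 0 0 -40 1;0 0 0 0 0 -90 1;0 0 0 0 0 -140 1;0 0 0 0 0 -140 1"

```text
time: 33.38
tool_pos: [619.1, 98.3, 330.7]
tcp_rot: [3.131, -0.002, 1.467]
contact_force: [0.3, 0.4, -0.7]
grip_width: 91.4
```

Run:
```python
from h import *
rows((480,-150,300,1.571),(436,-287,150,1.571))
c=snap('scene','s16.png');t=snap('top','t16.png')
cv2.imwrite('pics/s16c.png',cv2.resize(c['frame'][100:320,120:440,::-1],None,fx=2.5,fy=2.5,interpolation=cv2.INTER_CUBIC)[:600])
cv2.imwrite('pics/t16c.png',cv2.resize(t['frame'][150:280,170:470,::-1],None,fx=2.6,fy=2.6,interpolation=cv2.INTER_CUBIC)[:600])
```

```text
t 33.38 pos [619.055  98.294 330.655] rot [ 3.131 -0.002  1.467] w 91.40661374408505 F [ 0.267  0.419 -0.714]
[ 0.011 -0.001 -0.104] [-261.4 -112.9   29.1]
[ 0.011 -0.001 -0.104] [-402.5 -144.   178.5]
```

View pics/s16c.png

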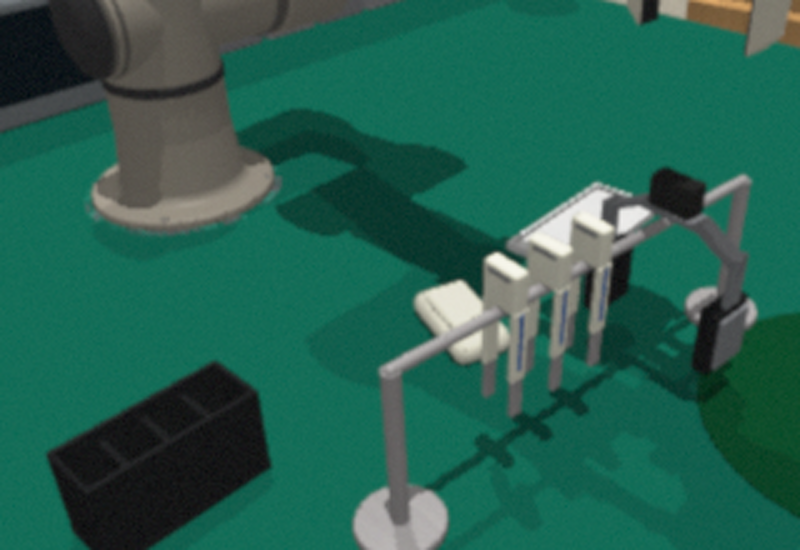

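View pics/t16c.png

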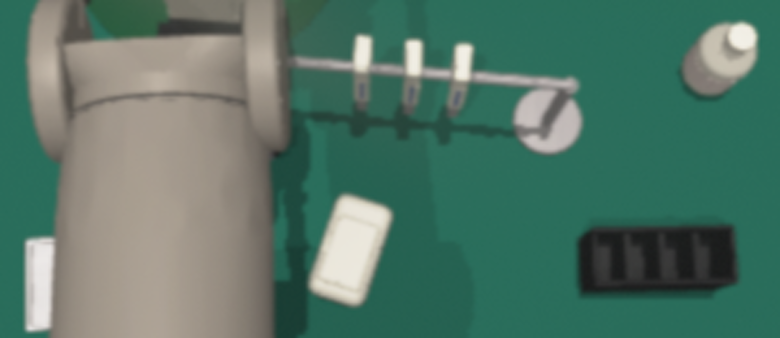

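Everything hangs. The headset's band rests on the bar at ~(665,200) in the scene crop and is level. Now to re-measure the holder.

Run:
```python
from h import *
t=cv2.imread('pics/t16.png')
cv2.imwrite('pics/t16h.png',cv2.resize(cv2.convertScaleAbs(t[225:275,385:465],alpha=2),None,fx=10,fy=10,interpolation=cv2.INTER_CUBIC))
```

```text
(no output)
```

View pics/t16h.png

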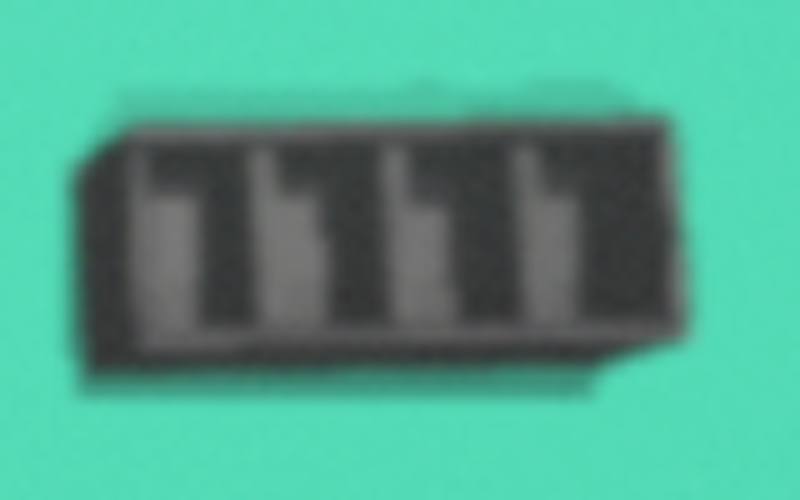

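Emit:
step_arm --increments "0 0 -0.03 -60 -26 5 1;0 0 -0.06 -120 -52 10 1;0 0 -0.08 -180 -78 15 1;0 0 -0.104 -240 -104 25 1;0 0 -0.104 -300 -120 40 1;0 0 -0.104 -350 -132 80 1;0 0 -0.104 -390 -140 130 1;0 0 -0.104 -402 -144 160 1;0 0 -0.104 -402 -144 178 1;0 0 -0.104 -402 -144 178 1;0 0 -0.104 -402 -144 178 1"

```text
time: 34.85
tool_pos: [432.9, -286.5, 147.0]
tcp_rot: [3.141, -0.0, 1.571]
contact_force: [-0.2, 0.7, -0.1]
grip_width: 91.9
```

Run:
```python
from h import *
rows((436,-287.5,58,1.571))
c=snap('wrist','w17.png'); snap('scene','s17.png')
```

```text
t 34.85 pos [ 432.88  -286.512  147.009] rot [ 3.141 -0.     1.571] w 91.86501115610105 F [-0.15   0.663 -0.136]
[ 0. -0.  0.] [-1.   3.1 89. ]
```

View pics/w17.png

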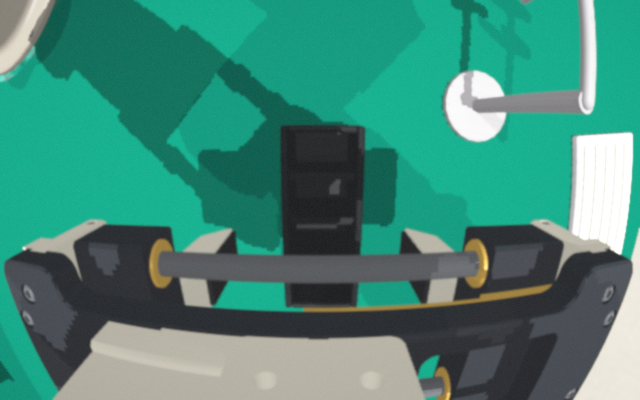

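View pics/s17.png

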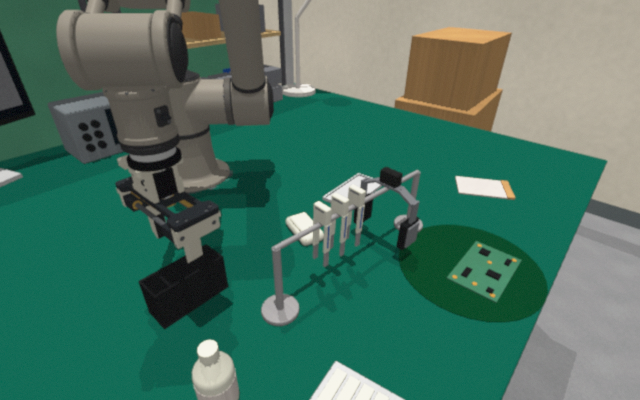

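Emit:
step_arm --increments "0 0 0 -1 3 40 1;0 0 0 -1 3 75 1;0 0 0 -1 3 89 1;0 0 0 -1 3 89 1;0 0 0 -1 3 89 1;0 0 0 -1 3 89 -1;0 0 0 -1 3 89 -1;0 0 0 -1 3 89 -1;0 0 0 -1 3 89 -1;0 0 0 -1 3 89 -1;0 0 0 -1 3 89 -1;0 0 0 -1 3 89 -1"

```text
time: 36.45
tool_pos: [435.6, -287.7, 57.8]
tcp_rot: [-3.142, -0.0, 1.571]
contact_force: [-2.1, -0.3, 3.3]
grip_width: 55.6
```

Run:
```python
from h import *
rows((435.6,-287.5,250,1.571),(400,0,250,1.571),(431,245.5,250,1.621))
```

```text
t 36.45 pos [ 435.616 -287.694   57.767] rot [-3.142 -0.     1.571] w 55.55598069818724 F [-2.056 -0.314  3.328]
[-0. -0. -0.] [   0.2   -0.  -192.2]
[-0. -0. -0.] [ 287.7  -35.6 -192.2]
[-0.   -0.   -0.05] [ 533.2   -4.7 -192.2]
```

Emit:
step_arm --increments "0 0 0 0 0 -15 -1;0 0 0 0 0 -45 -1;0 0 0 0 0 -80 -1;0 0 0 0 0 -115 -1;0 0 0 0 0 -140 -1;0 0 0 0 0 -150 -1;0 0 0 0 0 -150 -1"

```text
time: 37.33
tool_pos: [435.6, -287.5, 207.7]
tcp_rot: [3.141, -0.0, 1.571]
contact_force: [-0.2, 0.4, -6.8]
grip_width: 55.8
```

Emit:
step_arm --increments "0 0 0 20 -3 0 -1;0 0 0 55 -8 0 -1;0 0 0 95 -14 0 -1;0 0 0 140 -20 0 -1;0 0 0 185 -25 0 -1;0 0 0 230 -29 0 -1;0 0 0 275 -30 0 -1;0 0 -0.01 320 -27 0 -1;0 0 -0.02 365 -22 0 -1;0 0 -0.03 410 -17 0 -1;0 0 -0.04 455 -11 0 -1;0 0 -0.05 490 -7 0 -1;0 0 -0.05 515 -5 0 -1;0 0 -0.05 530 -5 0 -1;0 0 -0.05 533 -5 0 -1;0 0 -0.05 533 -5 0 -1;0 0 -0.05 533 -5 0 -1"

```text
time: 39.45
tool_pos: [430.7, 244.5, 207.7]
tcp_rot: [-3.141, 0.0, 1.62]
contact_force: [-0.2, 0.1, -6.5]
grip_width: 56.0
```

Run:
```python
from h import *
rows((431,245.5,65,1.621))
c=snap('scene','s18.png');t=snap('wrist','w18.png')
```

```text
t 39.45 pos [430.654 244.511 207.716] rot [-3.141  0.     1.62 ] w 55.96088421727136 F [-0.218  0.108 -6.478]
[-0.     0.    -0.001] [  1.    0.4 142.7]
```

View pics/s18.png

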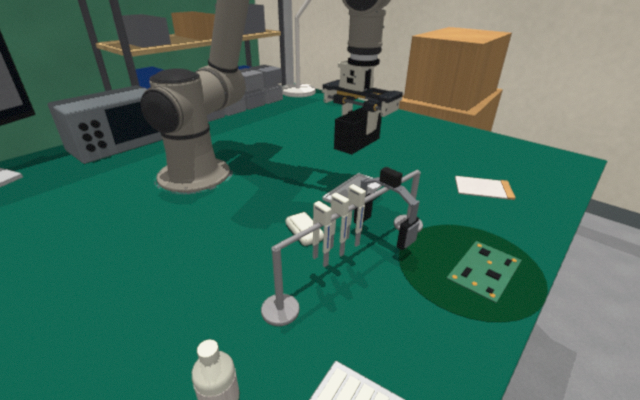

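View pics/w18.png

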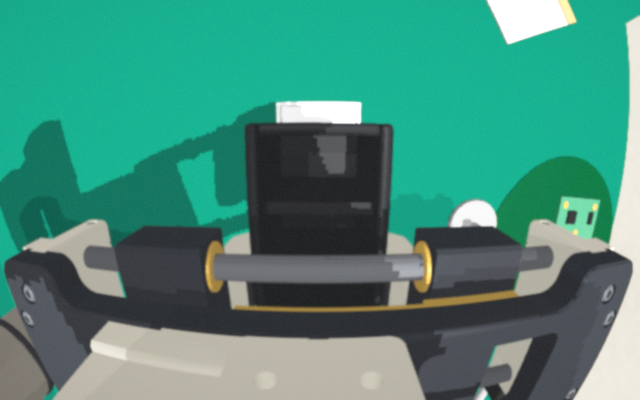

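Holder held level and aligned over the tray (tray edge at wrist rows 101–124, cols 277–361). Lowering.

Emit:
step_arm --increments "0 0 0 1 0 30 -1;0 0 0 1 0 70 -1;0 0 0 1 0 105 -1;0 0 0 1 0 128 -1;0 0 0 1 0 138 -1;0 0 0 1 0 143 -1;0 0 0 1 0 144 -1;0 0 0 1 0 144 -1;0 0 0 1 0 144 -1"

```text
time: 40.67
tool_pos: [430.9, 246.5, 64.3]
tcp_rot: [3.14, -0.0, 1.621]
contact_force: [-0.9, 0.4, -6.6]
grip_width: 55.9
```

Run:
```python
from h import *
rows((431,245.5,61.8,1.621))
c=snap('scene','s19.png')
cv2.imwrite('pics/s19c.png',cv2.resize(c['frame'][110:230,290:440,::-1],None,fx=5,fy=5,interpolation=cv2.INTER_CUBIC)[:600])
```

```text
t 40.67 pos [430.95  246.471  64.322] rot [ 3.14  -0.     1.621] w 55.86784525869848 F [-0.879  0.442 -6.574]
[ 0.001 -0.001 -0.   ] [-1.  -0.   2.5]
```

View pics/s19c.png

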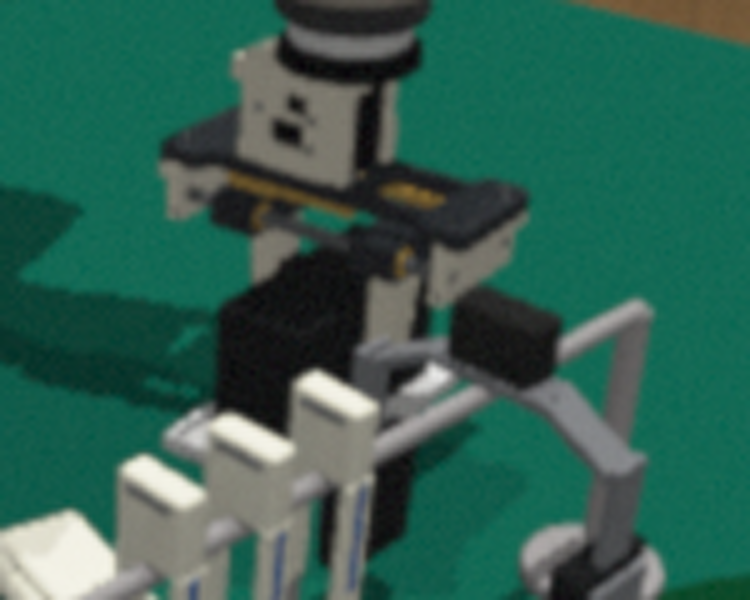

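Emit:
step_arm --increments "0 0 0 -0.5 0 1.5 -1;0 0 0 -0.5 0 2.5 -1;0 0 0 -0.5 0 3 -1;0 0 0 -0.5 0 3 -1"

```text
time: 41.22
tool_pos: [430.7, 245.8, 61.8]
tcp_rot: [3.141, -0.0, 1.621]
contact_force: [-2.6, -1.5, 6.7]
grip_width: 56.0
```

Contact force +6.7 N means it is on the tray floor. Releasing.

Emit:
step_arm --increments "0 0 0 0 0 0 0.35;0 0 0 0 0 0 0.5;0 0 0 0 0 0 1;0 0 0 0 0 0 1;0 0 0 0 0 0 1;0 0 0 0 0 0 1;0 0 0 0 0 -15 1;0 0 0 0 0 -50 1;0 0 0 0 0 -100 1;0 0 0 0 0 -160 1;0 0 0 0 0 -220 1;0 0 0 0 0 -260 1;0 0 0 150 0 -260 1;0 0 0 150 0 -260 1;0 0 0 150 -50 -260 1;0 0 0 220 -80 -260 1;0 0 0 220 -80 -260 1"

```text
time: 43.35
tool_pos: [337.3, 463.8, 321.6]
tcp_rot: [3.141, -0.001, 1.625]
contact_force: [0.0, -0.6, 0.7]
grip_width: 91.9
```

Run:
```python
from h import *
rows()
c=snap('scene','s20.png');t=snap('top','t20.png')
cv2.imwrite('pics/s20c.png',cv2.resize(c['frame'][120:290,240:440,::-1],None,fx=3.5,fy=3.5,interpolation=cv2.INTER_CUBIC)[:600])
cv2.imwrite('pics/t20c.png',cv2.resize(t['frame'][155:285,170:400,::-1],None,fx=3.4,fy=3.4,interpolation=cv2.INTER_CUBIC)[:600])
```

```text
t 43.35 pos [337.323 463.829 321.592] rot [ 3.141 -0.001  1.625] w 91.92037574849188 F [ 0.019 -0.636  0.665]
```

View pics/s20c.png

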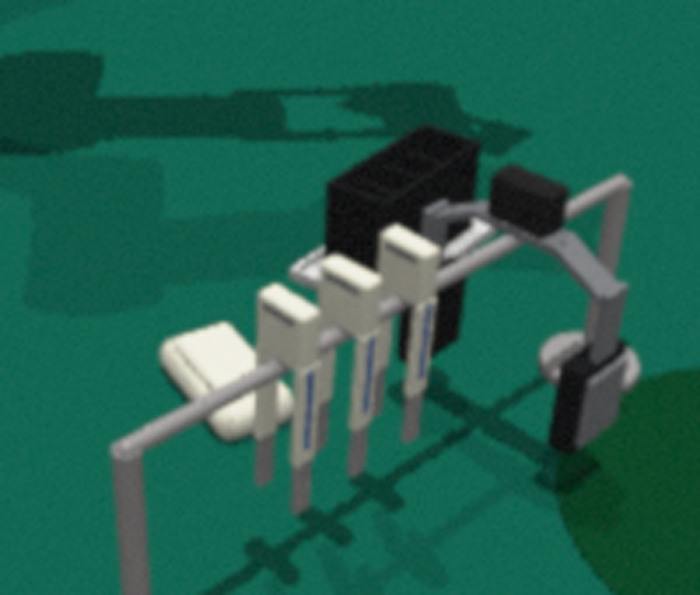

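View pics/t20c.png

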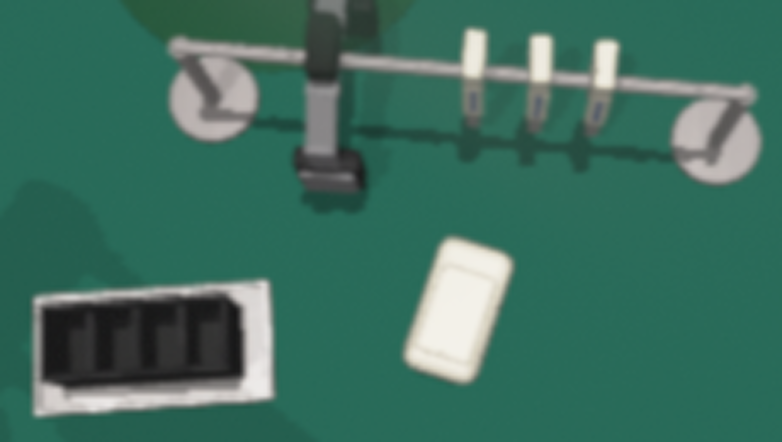

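The bar carries three tweezers and the headset, and the holder stands upright in the tray. I'll quantify its position.

Run:
```python
from h import *
t=cv2.imread('pics/t20.png')
a=cv2.resize(cv2.convertScaleAbs(t[230:285,170:260],alpha=1.8),None,fx=8,fy=8,interpolation=cv2.INTER_CUBIC)
def box(c,yaw,z,col):
    d=np.array([[28,68.5],[28,-68.5],[-28,-68.5],[-28,68.5]])
    R=np.array([[np.cos(yaw),-np.sin(yaw)],[np.sin(yaw),np.cos(yaw)]])
    P=np.c_[d@R.T+c,np.full(4,z)]; q=((proj('top',P)-[170,230]+.5)*8-.5).astype(np.int32); cv2.polylines(a,[q],True,col,1)
box((430.7,245.8),.05,84,(0,0,255)); box((430.7,245.8),.05,4,(255,0,0))
cv2.imwrite('pics/t20h.png',a)
# headset pad & tweezer heads in top image
```

```text
(no output)
```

View pics/t20h.png

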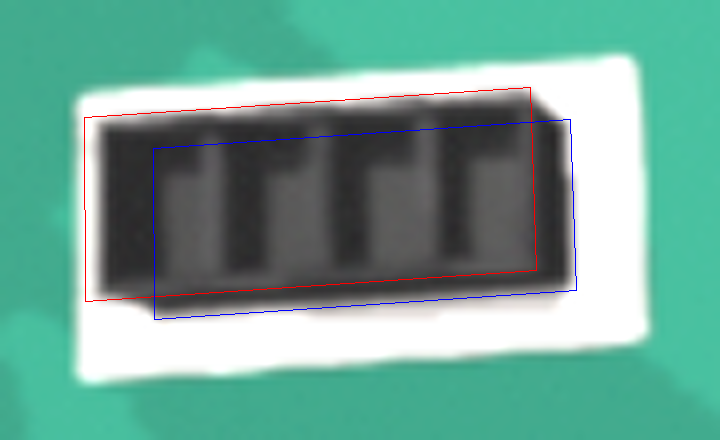

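Emit:
step_arm --increments "0 0 0 0 0 0 1;0 0 0 0 0 0 1;0 0 0 0 0 0 1;0 0 0 0 0 0 1;0 0 0 0 0 0 1;0 0 0 0 0 0 1"

```text
time: 44.25
tool_pos: [339.8, 461.5, 320.7]
tcp_rot: [3.142, -0.0, 1.621]
contact_force: [0.2, 0.4, -0.4]
grip_width: 91.5
```

Run:
```python
from h import *
t0=cv2.imread('pics/s20.png').astype(int); c=snap('scene','s21.png')
a=c['frame'][:,:,::-1].astype(int); d=np.abs(a-t0).max(2)[120:290,240:440]; print('scene change px',(d>40).sum())
# headset pad top (z=155+35=190) from scene & predicted location
pad=[rail(95,190)[:3]]; print(proj('scene',pad),proj('top',pad))
s=cv2.imread('pics/s21.png'); 
for p in proj('scene',[rail(x,190)[:3] for x in(-100,-55,-10,95)]): cv2.drawMarker(s,tuple(int(round(v)) for v in p),(0,0,255),cv2.MARKER_CROSS,3,1)
cv2.imwrite('pics/s21c.png',cv2.resize(s[150:290,270:440],None,fx=4,fy=4,interpolation=cv2.INTER_NEAREST))
```

```text
scene change px 0
[[391.046 169.89 ]] [[264.303 166.919]]
```

View pics/s21c.png

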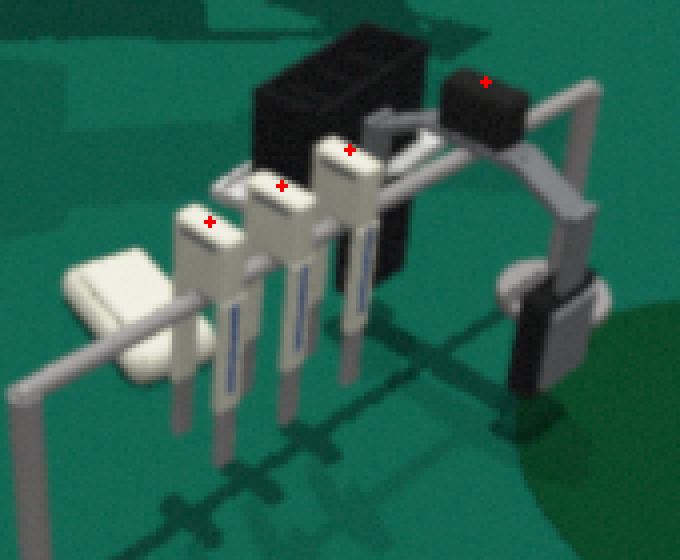

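All four head and pad tops sit on the predicted points over the bar (red crosses), and nothing is moving. Handing in.

Run:
```python
from h import *
print(close_job())
```

```text
the job is handed in; nothing more can be done
None
```

The bench is cleared and the job is handed in at about 44 s; it reports no verdict. All three tweezers that were there hang astride the rail at about -100, -55 and -10 mm from mid rail. The headset hangs by its band at about +95 mm, and the empty holder stands in the tray.

- **Headset:** it was knocked a few centimetres within the tray during the run, so I measured it again before gripping it. No grip slip was seen.
- **On the rail:** the last picture showed the tops of the tweezers and the headset pad over the bar where predicted. Two pictures about 1 s apart showed no change around the rail and tray.
- **Holder:** it was released with its centre within about 1 mm of the measured tray centre, by arm pose. An overlay on the top view matched only to about 5 mm, partly because its edges bloom at that brightness, but it is inside the 20 mm limit.
- **Mouse, bottle and arm:** the mouse looks unmoved in the last pictures. I kept clear of the bottle and saw no change in it, but I did not measure either one at the end. The arm was clear of everything with the gripper open.

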